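Put the lunch carrier together and lock it with its wooden key

ROBOT

A 7-joint arm with a two-finger parallel gripper is mounted at the origin on a cart in front of the work surface, level with it; the furniture and walls round the work are solid. World frame = base frame: x ahead of the robot, y to its left, z up, the work surface at z = 0. Lengths are in m, angles in rad, forces in N, time in s.
With the tool pointing down it reaches from about 0.4 to 0.85 m from the base axis. Payload 4.5 kg.
Tool frame: the origin (TCP) lies at the very end of the fingers, on their centre line; the grasp point (between the pads) lies arm.pinch_z behind it (arm.pinch_z is the distance from the TCP to the grasp point, in m); z points along the fingers, y is the line along which they close (so a half turn about z gives the same grasp; the last joint's range is limited). The gripper opens to 85 mm and grips with 20 to 120 N. Pads are 22 mm wide; open, the fingers measure 114 mm over their backs; the gripper's body (76 mm by 85 mm) begins 54 mm behind the grasp point. The pads swing forward as they close: fully open they stand 13 mm farther back than shut.
Start: joints at [1.367, 0.689, -0.195, 1.565, 0.157, 0.902, -0.215], TCP at [0.147, -0.607, 0.199] pointing down, gripper open.
Joint ranges: [-3.01, 3.01], [-0.46, 2.08], [-1.47, 1.51], [0.13, 2.56], [-1, 4.14], [0.04, 2.09], [-2.66, 2.66]. Speed limits (rad/s): [2.57, 2.57, 3.14, 3.14, 3.14, 3.14, 3.14].

INTERFACE

Orientations are given as a unit quaternion [w, x, y, z].
In Python, from station import arm gives the robot as it stands.
- The arm moves only by the tool play_rows, never from a script. Its argument "targets" is a list of rows, each a list of 7 numbers: the closure, from -1 (fully open) to 1 (shut), then the shift along the tool's x, y, z in mm, then the turn, a rotation vector about the tool's x, y, z in rad. A call has 1 to 5 rows; each row is the pose to reach, as a shift and turn from the pose commanded when the call began, along the tool's axes at that moment; what a row does not reach only later rows make up. A row lasts 1/10 s, in which the tool goes at most 50 mm and 8.59 degrees, less where a joint would pass 70% of its speed; a pose out of reach is approached as far as the arm can. A call with a gripper value outside its range is refused whole. The fingers move at their own pace and stop on an object; "grip_force" is the grip in N (left out, the last holds). Time passes only in rows, so rows that repeat a pose let the fingers close. It gives the time, the measured TCP pose, the force, the opening and the grip force at its end, in the units of the state.
- arm.get_obs(): the state, without advancing time (a new reading comes with each control period).
- arm.camera(name): name is "side" or "top"; returns the picture (420x560x3 uint8, red, green, blue); there is no depth.
- arm.camera_info(name): a dict with "vertical_fov" (degrees; the focal length in pixels is half the picture's height over the tangent of half this angle, whatever the lens; pixels are square), "cx", "cy" (the principal point, pixels), "camera_from_world" (4x4, takes a point from world to camera coordinates). Camera axes: x right, y down, z forward; pixel columns grow to the right and rows downward; lengths in m; the calibration is good to about 2 mm. A picture is of the moment at which its call begins. camera_info takes no time and is no camera call.
- arm.hand_in(): hands the job in; it is judged then, once.
The state is a dict: "time": time; "joint_pos": joint angles; "dq": joint speeds; "tau": joint torques, N m; "tcp_pos": TCP position; "ee_rot": TCP orientation; "ft_force": force on the tool from outside, world axes, zero at the start; "moment": the same for the moment, N m; "opening": finger opening in m; "finger_force": force on a finger pad.
Only numpy, scipy, OpenCV 4.12 (cv2) and the standard library are available. Lean on these libraries where they do the work, as an engineer would, in place of code of your own. Each camera call takes 0.05 s, during which the arm holds its last target. There are 200 camera calls.

TASK

The lunch carrier has been washed and lies about in pieces: put it together in its wooden frame. Stack the deep blue tier at the bottom, the yellow one on it, the shallow red one on top, then the wooden lid, each fully seated. Last, slide the dark wooden wedge key over the lid through both posts, from the post with the tall slot, drive it in on its butt end until it is wedged tight and let go, leaving the drinking glass and the salt shaker standing where they are.

Things in the scene. Friction and masses are not known exactly. Their poses are not given: they have to be found in the camera images.
- carrier: Light wooden frame, fixed. Origin: centre of its underside on the worktop; x: along it, the way the key is pushed. Base 188x82x10 mm with seat rim (outer 130x62, top z=15). Posts at x=-73.5 and +73.5: 10 thick, 137 clear between, 40 wide, top z=172. Folded carrying handle at its -y side, out to y=-112, under z=65. Seated origins of blue, yellow, red tier, lid: x=y=0, z=11, 53, 87, 113 (mm).
- tall_slot (a point): Centre of the floor of the slot in the post at carrier x=-73.5 mm, at carrier z=135 mm. It is the post on the right as the robot sees it; the key enters here. Slot 24 mm wide, 22.2 mm high (roof at z=157.2), 10 mm through. Axes as the carrier's.
- low_slot (a point): The same in the post at carrier x=+73.5 mm: floor z=135, 24 mm wide but only 12 mm high (roof at z=147). The seated lid's rib top is at carrier z=140 mm, 5 mm above both slot floors.
- deep_tier: Deep blue rectangular lunch tier with steel rim, open on top, 130x62 mm (x, y), 46 mm high, 0.16 to 0.26 kg, walls 3 mm. Origin: centre of its underside. Its lowest 4 mm are a tapered foot (116x48 to 121x53 mm) that drops into the rim below (inside 124x56). A half turn makes no difference. Grip across the 62 mm (y) near the rim.
- middle_tier: Yellow lunch tier: as the blue one, but 38 mm high and 0.17 kg. Origin: centre of its underside.
- shallow_tier: Shallow red lunch tier: as the blue one, but 30 mm high and 0.14 kg. Origin: centre of its underside.
- lid: Brown wooden lid, about 0.11 kg. Origin: centre of its underside. Tapered foot as the tiers' (4 mm), plate 130x62 mm from z=4 to 11 mm, then a middle rib along x, 126 long, 28 wide, top at z=27 mm: grip the rib across (y); the key slides on its top. A half turn makes no difference.
- key: Dark wooden wedge, 230x18 mm, 0.06 kg. Origin: middle of its flat underside, which stays down. Bevelled nose at x=+115, 4.5 mm thick; top rises 7 per 100 mm to 18 at the handle, a block 26 high from x=-79 to -115: grip it across y. Tight with origin near carrier x=-12 mm (nose 25 past far post). Held, it may bind early: let it lie flat, push its butt end with closed fingers, 15 to 20 N.
- glass: Small clear drinking glass, 51 mm across, 58 mm high, a bystander. Origin: centre of its underside.
- shaker: Small glass salt shaker with white cap, 31 mm across, 57 mm high, a bystander. Origin: centre of its underside.
Not all that is in view belongs to the job. Of the things shaped like the deep_tier, the blue one is meant.

How it is judged:
On the way, in this order (a step that is already met when the one before it is completed fails the run):
1. the deep blue tier in the frame is seated (horizontal distance between deep_tier and carrier below 0.008 m and height (world z) of deep_tier between 0.008 and 0.014 m and angle between deep_tier's own z axis and vertical below 0.05 rad and angle between the x axis of deep_tier and the x axis of carrier, either way round below 0.08 rad), for 0.2 s.
2. the yellow tier on the blue one is seated (horizontal distance between middle_tier and carrier below 0.008 m and height (world z) of middle_tier between 0.05 and 0.056 m and angle between middle_tier's own z axis and vertical below 0.05 rad and angle between the x axis of middle_tier and the x axis of carrier, either way round below 0.08 rad), for 0.2 s.
3. the red tier on the yellow one is seated (horizontal distance between shallow_tier and carrier below 0.008 m and height (world z) of shallow_tier between 0.084 and 0.09 m and angle between shallow_tier's own z axis and vertical below 0.05 rad and angle between the x axis of shallow_tier and the x axis of carrier, either way round below 0.08 rad), for 0.2 s.
4. the lid on the red tier is seated (horizontal distance between lid and carrier below 0.008 m and height (world z) of lid between 0.11 and 0.116 m and angle between lid's own z axis and vertical below 0.05 rad and angle between the x axis of lid and the x axis of carrier, either way round below 0.08 rad), for 0.2 s.
At the end, for the whole second after the job is handed in: Blue, yellow, red tier and lid stacked in the carrier, each centred to 8 mm, turned to 0.08 rad, seated to 3 mm, level to 0.05 rad; key through both slots on the lid, nose 95 to 118 mm past the carrier's centre, straight to 0.08 rad, pressing on the lid with over 2 N; all at rest (all of step 1 and all of step 2 and all of step 3 and all of step 4 and x of key in the frame of carrier between -0.02 and 0.003 m and y of key in the frame of carrier between -0.008 and 0.008 m and z of key in the frame of carrier between 0.136 and 0.146 m and angle between the x axis of key and the x axis of carrier, either way round below 0.08 rad and contact force between key and lid above 2 N and linear speed of each of deep_tier, middle_tier, shallow_tier, lid, key below 0.02 m/s); the robot touches nothing.
It fails at once if the drinking glass is shifted by more than 25 mm or tipped (distance of glass from where it was at the start of the episode above 0.025 m or angle between glass's own z axis and vertical above 0.5 rad).
It fails at once if the salt shaker is shifted by more than 25 mm or tipped (distance of shaker from where it was at the start of the episode above 0.025 m or angle between shaker's own z axis and vertical above 0.5 rad).
It also fails if it takes over 144 s, if anything falls off the work surface, if the arm or the gripper's body presses on something with over 40 N, if the wrist force passes 120 N, or if a joint passes its speed limit or range.

## Working session

There is one attempt and no reset: what is moved stays moved. The work goes in short steps, Python scripts to look and compute and a tool call to move; the robot and the scene stay as the last step left them, time stands still between calls to the robot, and variables do not carry over. Pictures are saved under pics/ and viewed, at most 14 in all, crops included, and the job is handed in when it is done.

Besides the shell and the picture viewer there is one more tool, called after "Call:" as a command line: name --pt "numbers of a row" for each row, then --argument value for the rest. play_rows: Moves the arm, as the interface text tells. Its arguments: {"type":"object","properties":{"targets":{"type":"array","items":{"type":"array","items":{"type":"number"}}},"grip_force":{"type":"number"}},"required":["targets"]}

```bash
ls; mkdir -p pics; python3 - <<'E'
from station import arm
import cv2,numpy as np
np.set_printoptions(precision=4,suppress=True)
for n in("side","top"):
    im=arm.camera(n); cv2.imwrite(f"pics/{n}0.png",im[:,:,::-1]); print(n,arm.camera_info(n))
print(arm.get_obs(),arm.pinch_z)
E
```

```text
pics
side {'vertical_fov': 45.67365680623541, 'cx': 290.7222663928601, 'cy': 207.20404068365193, 'camera_from_world': array([[-0.6677, -0.7441, -0.0215,  0.2103],
       [-0.4362,  0.4145, -0.7987,  0.3658],
       [ 0.6033, -0.5239, -0.6013,  1.2573],
       [ 0.    ,  0.    ,  0.    ,  1.    ]])}
top {'vertical_fov': 45.576539359083775, 'cx': 286.276544745622, 'cy': 215.06324365454492, 'camera_from_world': array([[ 0.4419, -0.897 ,  0.011 , -0.3454],
       [-0.7026, -0.3536, -0.6176,  0.3235],
       [ 0.5578,  0.2652, -0.7865,  1.7043],
       [ 0.    ,  0.    ,  0.    ,  1.    ]])}
{'time': 0.1, 'joint_pos': array([ 1.3668,  0.6899, -0.1945,  1.5662,  0.1573,  0.9025, -0.2151]), 'dq': array([ 0.0017, -0.0023, -0.0013, -0.0015,  0.0004,  0.0005,  0.0012]), 'tau': array([ -0.0031, -54.0605,  -1.2716, -15.8987,   0.0093,   0.0044,
         0.    ]), 'tcp_pos': array([ 0.147 , -0.6068,  0.1984]), 'ee_rot': array([-0.0008,  0.9929,  0.1186, -0.0001]), 'ft_force': array([-1.0741, -1.7713,  0.5343]), 'moment': array([ 0.0005, -0.0226, -0.0296]), 'finger_force': 0.0, 'opening': 0.08505068053430696} 0.0187
```

View pics/side0.png

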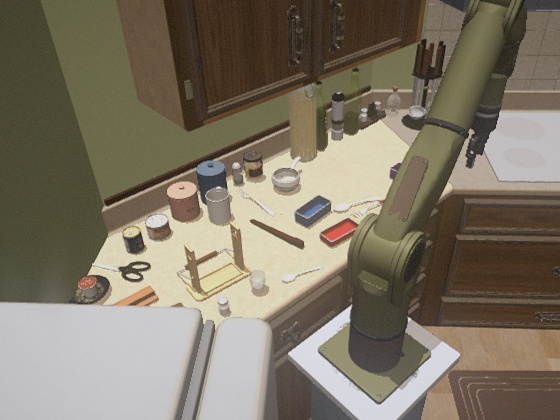

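View pics/top0.png

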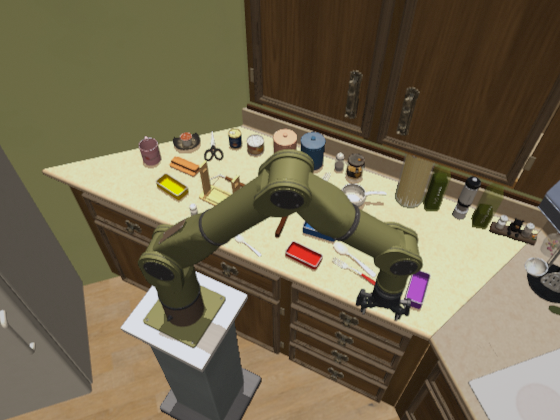

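Side view: carrier (215,270), blue tier (313,210), red tier (340,232), key (276,233), glass (258,282), shaker (224,305), orange-brown block (137,298). Top view: yellow tier (172,187), purple look-alike (418,288), orange-brown block (185,165), key (283,220), partly hidden by the arm.

```bash
cat > h.py <<'E'
import numpy as np,cv2
from station import arm
np.set_printoptions(precision=4,suppress=True)
class C:
    def __init__(s,n):
        i=arm.camera_info(n); s.T=np.array(i["camera_from_world"]); s.f=210/np.tan(np.radians(i["vertical_fov"]/2)); s.c=np.array([i["cx"],i["cy"]])
        s.R=s.T[:3,:3]; s.o=-s.R.T@s.T[:3,3]
    def proj(s,P):
        q=np.atleast_2d(P)@s.R.T+s.T[:3,3]; return s.f*q[:,:2]/q[:,2:]+s.c
    def dirs(s,uv):
        uv=np.atleast_2d(uv).astype(float); d=np.c_[(uv-s.c)/s.f,np.ones(len(uv))]@s.R; return d/np.linalg.norm(d,axis=1)[:,None]
    def plane(s,uv,z):
        d=s.dirs(uv); return s.o+d*((z-s.o[2])/d[:,2])[:,None]
S,T=C("side"),C("top")
def tri(us,ut):
    a,b=S.dirs(us)[0],T.dirs(ut)[0]
    A=np.stack([a,-b],1); t=np.linalg.lstsq(A,T.o-S.o,rcond=None)[0]
    p,q=S.o+a*t[0],T.o+b*t[1]; return (p+q)/2,np.linalg.norm(p-q)
def snap(n,f=None):
    im=arm.camera(n)[:,:,::-1].copy()
    if f: cv2.imwrite(f"pics/{f}.png",im)
    return im
E
python3 - <<'E'
from h import *
s=cv2.imread("pics/side0.png");t=cv2.imread("pics/top0.png")
print(S.f,T.f,S.o,T.o)
def crop(im,x,y,w,h,k):return cv2.resize(im[y:y+h,x:x+w],None,fx=k,fy=k,interpolation=cv2.INTER_CUBIC)
cv2.imwrite("pics/c1.png",crop(s,75,180,200,145,4)); cv2.imwrite("pics/c2.png",crop(t,130,120,200,145,4))
for n,us,z in [("blue",(313,210),.04),("red",(340,232),.03),("key",(276,233),.02),("glass",(258,286),0.02),("shaker",(224,308),.02),("carrier",(217,282),.01),("brown",(137,298),.02),("purple",(398,172),.03)]:print(n,S.plane(us,z)[0],T.proj(S.plane(us,z))[0])
print("yellow",T.plane((172,187),.03),S.proj(T.plane((172,187),.03)),"brown",T.plane((185,165),.02))
E
```

```text
498.67275218308174 499.8567028766166 [-0.4585  0.6636  1.0527] [-0.5708 -0.6474  1.544 ]
blue [ 0.4945 -0.2624  0.04  ] [315.2457 226.8228]
red [ 0.3614 -0.2536  0.03  ] [297.8635 253.8437]
key [ 0.5073 -0.1093  0.02  ] [280.3559 213.3712]
glass [0.3638 0.0811 0.02  ] [219.0673 222.1042]
shaker [0.3629 0.2008 0.02  ] [192.4514 211.2596]
carrier [0.466  0.1528 0.01  ] [217.0727 199.0307]
brown [0.5596 0.358  0.02  ] [186.3267 165.3178]
purple [ 0.4542 -0.6637  0.03  ] [414.4889 277.7956]
yellow [[0.4253 0.3363 0.03  ]] [[168.0896 318.9434]] brown [[0.5587 0.3639 0.02  ]]
```

View pics/c1.png

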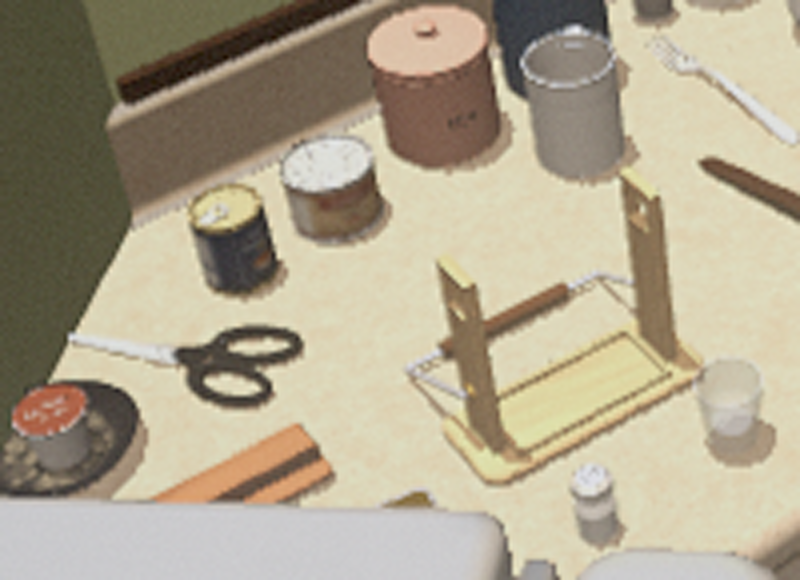

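View pics/c2.png

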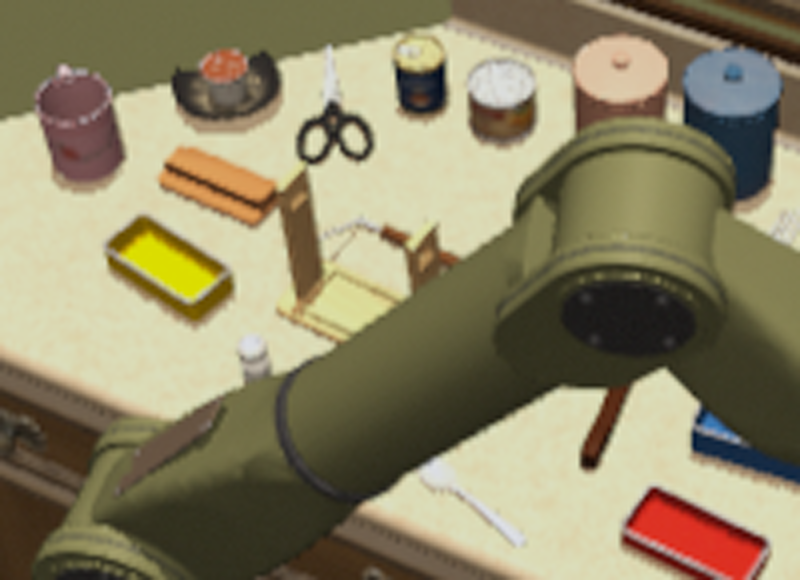

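Candidates for the deep tier: blue (side 313,210) and purple (side 398,172, top 418,288); the task names the blue one. The lid is the orange-brown ribbed block (top 185,165), the yellow tier is at top (172,187). The arm hides the scene in the top view, so I move it towards the blue tier and look again.

Call:
play_rows --pt "-1 40 -25 -10 0 0 0" --pt "-1 80 -50 -30 0 0 0" --pt "-1 120 -75 -45 0 0 0" --pt "-1 160 -100 -55 0 0 0" --pt "-1 180 -110 -60 0 0 0"

```text
time: 0.6
tcp_pos: [0.3004, -0.454, 0.2601]
ee_rot: [-0.001, 0.993, 0.122, 0.001]
ft_force: [-0.1, -1.0, -0.2]
opening: 0.0856
finger_force: 0.0
```

Call:
play_rows --pt "-1 40 -25 -10 0 0 0" --pt "-1 80 -50 -30 0 0 0" --pt "-1 120 -75 -45 0 0 0" --pt "-1 160 -100 -55 0 0 0" --pt "-1 180 -110 -60 0 0 0"

```text
time: 1.1
tcp_pos: [0.4491, -0.3039, 0.3201]
ee_rot: [-0.001, 0.993, 0.122, 0.002]
ft_force: [-0.9, 0.5, -0.4]
opening: 0.0854
finger_force: 0.0
```

```bash
python3 - <<'E'
from h import *
o=arm.get_obs();print(o["tcp_pos"],o["ee_rot"],o["time"],o["joint_pos"])
s=snap("side","side1");t=snap("top","top1")
def crop(im,x,y,w,h,k):return cv2.resize(im[y:y+h,x:x+w],None,fx=k,fy=k,interpolation=cv2.INTER_CUBIC)
cv2.imwrite("pics/c3.png",np.vstack([crop(s,90,175,400,150,2),crop(t,130,140,400,150,2)]))
E
```

```text
[ 0.4491 -0.3039  0.3201] [-0.0007  0.9925  0.1221  0.0017] 1.1 [ 0.6552  0.4466 -0.2253  1.6411  0.1071  1.0642 -0.9265]
```

View pics/c3.png

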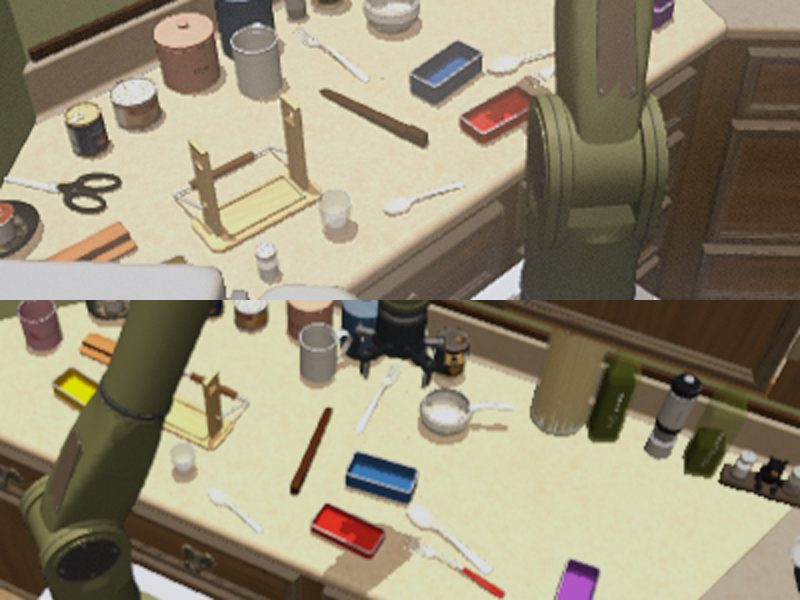

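Blue side (313,210)/top (320,238), red side (340,231)/top (303,264), key runs from side (250,221) (nose) to (302,243) (handle block). Purple at top (418,290) is the look-alike, left alone. Enlarged crop of blue and red to confirm and pick rim corners.

```bash
python3 - <<'E'
from h import *
s=cv2.imread("pics/side0.png");t=cv2.imread("pics/top1.png")
def crop(im,x,y,w=50,h=37,k=8):
    c=cv2.resize(im[y:y+h,x:x+w],None,fx=k,fy=k,interpolation=cv2.INTER_CUBIC)
    for i in range(0,w,10): cv2.putText(c,str(x+i),(i*k,10),0,.35,(0,0,255),1); cv2.line(c,(i*k,12),(i*k,18),(0,0,255),1)
    for i in range(0,h,10): cv2.putText(c,str(y+i),(0,i*k+4),0,.35,(0,0,255),1); cv2.line(c,(25,i*k),(31,i*k),(0,0,255),1)
    return c
cv2.imwrite("pics/c4.png",np.vstack([np.hstack([crop(s,289,190),crop(t,295,218)]),np.hstack([crop(s,315,213),crop(t,279,246)])]))
E
```

```text
(no output)
```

View pics/c4.png

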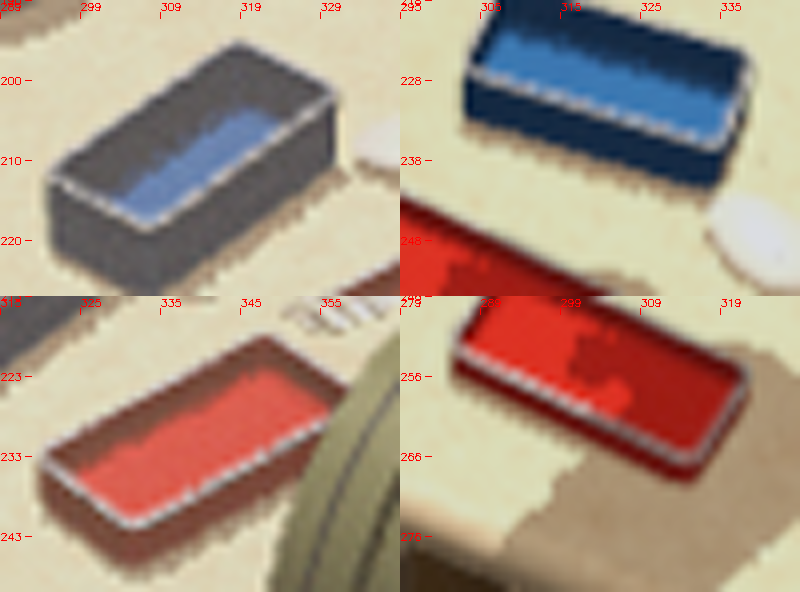

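Blue tier confirmed (steel rim, blue inside): rim corners side (295,212),(318.5,195),(331,201.5),(307,218.5). Red: rim corners side (320,233.5),(331,242), top (285.5,252.5),(315,266.5),(322,256).

```bash
python3 - <<'E'
from h import *
def P(o,l): return np.array([[o[0]+x/8-.5,o[1]+y/8-.5] for x,y in l])
bs=P((289,190),[(48,176),(238,42),(337,93),(146,230)]); bt=P((295,218),[(67,72),(350,58),(318,148)])
rs=P((315,213),[(40,163),(265,37),(133,231)]); rt=P((279,246),[(54,53),(348,80),(292,168)])
for n,a,b,z in(("blue",bs,bt,.046),("red",rs,rt,.030)):
    print(n,"side\n",S.plane(a,z)[:,:2],"\ntop\n",T.plane(b,z)[:,:2])
    for p in a:
        q=T.proj(S.plane(p[None],z))[0]; j=np.argmin(np.linalg.norm(b-q,axis=1)); print(tri(p,b[j]),np.linalg.norm(b[j]-q))
E
```

```text
blue side
 [[ 0.5252 -0.2067]
 [ 0.5391 -0.3306]
 [ 0.4835 -0.3349]
 [ 0.471  -0.2114]] 
top
 [[ 0.4708 -0.2219]
 [ 0.538  -0.3373]
 [ 0.4832 -0.3441]]
(array([ 0.5065, -0.2102,  0.0335]), np.float64(0.04528680279350651)) 11.880522544820744
(array([ 0.5434, -0.3358,  0.0403]), np.float64(0.0019453905896632258)) 1.7453715462976622
(array([ 0.4896, -0.3423,  0.0383]), np.float64(0.001645438385157189)) 2.4396540509333895
(array([ 0.4782, -0.219 ,  0.0369]), np.float64(0.001746370985407338)) 2.722985565562602
red side
 [[ 0.4031 -0.2031]
 [ 0.3971 -0.3276]
 [ 0.3489 -0.2005]] 
top
 [[ 0.3476 -0.2094]
 [ 0.3941 -0.3349]
 [ 0.3399 -0.3315]]
(array([ 0.3773, -0.2003,  0.0252]), np.float64(0.04661333048919466)) 12.854642663051099
(array([ 0.4003, -0.3332,  0.0235]), np.float64(0.0034630391647291685)) 2.049751338267947
(array([ 0.3536, -0.2068,  0.0222]), np.float64(0.0022672460036489016)) 2.333561827568913
```

```bash
python3 - <<'E'
from h import *
tcp=np.array([.4491,-.3039,.3201]); y=np.array([.239,-.971,0])
for k in(-.05,0,.05): print(T.proj(tcp+k*y),S.proj(tcp+k*y))
t=cv2.imread("pics/top1.png");s=cv2.imread("pics/side0.png");t0=cv2.imread("pics/top0.png")
def crop(im,x,y,w,h,k=6):
    c=cv2.resize(im[y:y+h,x:x+w],None,fx=k,fy=k,interpolation=cv2.INTER_CUBIC)
    for i in range(0,w,10): cv2.putText(c,str(x+i),(i*k,10),0,.35,(0,0,255),1); cv2.line(c,(i*k,12),(i*k,18),(0,0,255),1)
    for i in range(0,h,10): cv2.putText(c,str(y+i),(0,i*k+4),0,.35,(0,0,255),1); cv2.line(c,(25,i*k),(31,i*k),(0,0,255),1)
    return c
left=crop(s,176,220,76,84); a=crop(t,190,168,56,48); b=crop(t0,195,150,56,36)
cv2.imwrite("pics/c5.png",np.hstack([left,np.vstack([a,b])]))
E
```

```text
[[310.9195 187.1478]] [[325.366  143.6345]]
[[326.0572 189.7437]] [[333.9991 136.572 ]]
[[341.3112 192.3595]] [[342.2633 129.8114]]
```

View pics/c5.png

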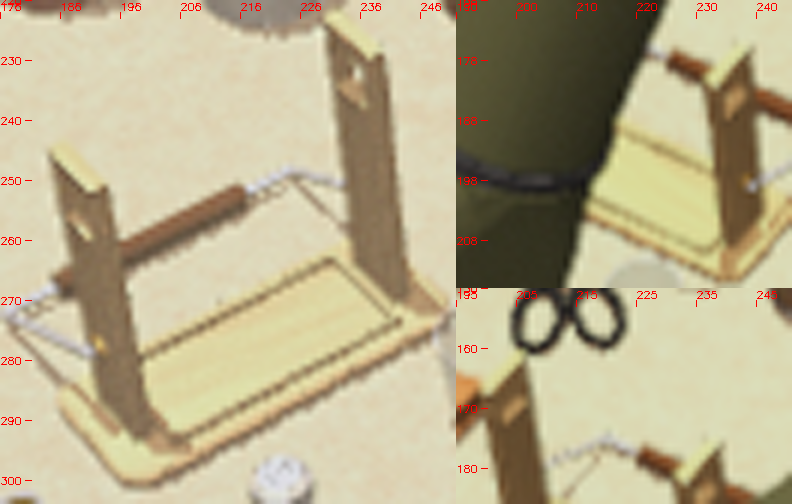

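Carrier: post tops side (234.5,225.7) and (188.5,247.7), top view (235,178) and (203,163); shaker (222,300) close in front.

```bash
python3 - <<'E'
from h import *
R=(234.5,225.7);L=(188.5,247.7);Rt=(235.2,177.8);Lt=(202.7,163.2)
for n,a,b in(("R",R,Rt),("L",L,Lt)): print(n,tri(a,b),S.plane(a,.172),T.plane(b,.172))
print(np.linalg.norm(S.plane(R,.172)-S.plane(L,.172)),np.linalg.norm(T.plane(Rt,.172)-T.plane(Lt,.172)))
# gripper fingertips seen in top1
print("base",S.plane([(184.5,287),(197,300.5),(251,273.5)],.01))
# rim seen in side: inner-rim corners
print("rim",S.plane([(231,263),(242.5,273.5),(206,294)],.013))
E
```

```text
R (array([0.4778, 0.0641, 0.1659]), np.float64(0.0024301841653164074)) [[0.4696 0.0686 0.172 ]] [[0.4747 0.0616 0.172 ]]
L (array([0.4868, 0.2113, 0.1666]), np.float64(0.0023759953540765984)) [[0.4793 0.2142 0.172 ]] [[0.4841 0.2086 0.172 ]]
0.14591206455127195 0.147318584679933
base [[0.5139 0.2332 0.01  ]
 [0.4452 0.2356 0.01  ]
 [0.4256 0.0586 0.01  ]]
rim [[0.5001 0.0768 0.013 ]
 [0.4403 0.0787 0.013 ]
 [0.4459 0.2045 0.013 ]]
```

```bash
cat >> h.py <<'E'
from scipy.spatial.transform import Rotation as Ro
def mv(p,yd=None):
    "shift(mm, tool axes) and turn to bring TCP to p, tool y axis at world heading yd deg (mod 180), tool down"
    o=arm.get_obs(); q=o["ee_rot"]; R=Ro.from_quat([q[1],q[2],q[3],q[0]])
    y=R.as_matrix()[:,1]; cur=np.degrees(np.arctan2(y[1],y[0]))
    if yd is None: yd=cur
    yd=cur+(yd-cur+90)%180-90; a=np.radians(yd); Y=np.array([np.cos(a),np.sin(a),0]);Z=np.array([0,0,-1.])
    G=Ro.from_matrix(np.stack([np.cross(Y,Z),Y,Z],1))
    print("at",o["tcp_pos"],"heading",cur.round(1),"t",o["time"],"| shift",(R.inv().apply(np.array(p)-o["tcp_pos"])*1000).round(1),"turn",(R.inv()*G).as_rotvec().round(3),"F",o["ft_force"].round(1),"op",round(o["opening"],4))
E
python3 -c "
from h import *
mv((.505,-.275,.11),6.2)"
```

```text
at [ 0.4491 -0.3047  0.3197] heading -75.9 t 1.2 | shift [ 60.7 -15.  209.9] turn [ 0.002 -0.003 -1.433] F [-0.2 -0.   0.1] op 0.0855
```

Call:
play_rows --pt "1 12 -3 20 0 0 -0.14" --pt "1 24 -6 40 0 0 -0.28" --pt "1 36 -9 60 0 0 -0.42" --pt "1 48 -12 80 0 0 -0.56" --pt "1 61 -15 105 0 0 -0.7"

```text
time: 1.7
tcp_pos: [0.5004, -0.2813, 0.2132]
ee_rot: [0.0, 0.891, 0.454, -0.0]
ft_force: [-0.6, -0.2, -0.2]
opening: 0.0122
finger_force: 0.0
```

Call:
play_rows --pt "1 0 0 20 0 0 -0.14" --pt "1 0 0 40 0 0 -0.28" --pt "1 0 0 60 0 0 -0.42" --pt "1 0 0 80 0 0 -0.56" --pt "1 0 0 105 0 0 -0.73"

```text
time: 2.2
tcp_pos: [0.5001, -0.2814, 0.1082]
ee_rot: [0.0, 0.678, 0.735, -0.001]
ft_force: [-0.4, -0.4, -0.3]
opening: -0.0001
finger_force: 0.0
```

Call:
play_rows --pt "1 0 0 0 0 0 0" --pt "1 0 0 0 0 0 0"

```text
time: 2.4
tcp_pos: [0.5001, -0.2806, 0.1089]
ee_rot: [-0.001, 0.681, 0.732, -0.0]
ft_force: [0.3, 0.1, 0.2]
opening: 0.0002
finger_force: 0.0
```

```bash
python3 - <<'E'
from h import *
mv((.505,-.275,.11),6.2)
s=snap("side","side2");t=snap("top","top2")
p=arm.get_obs()["tcp_pos"]; a=S.proj(p)[0];b=T.proj(p)[0];print(a,b)
def crop(im,u,k=8,w=50,h=60):
    x,y=int(u[0])-w//2,int(u[1])-h//2
    c=cv2.resize(im[y:y+h,x:x+w],None,fx=k,fy=k,interpolation=cv2.INTER_CUBIC)
    for i in range(0,w,10): cv2.putText(c,str(x+i),(i*k,10),0,.35,(0,0,255),1); cv2.line(c,(i*k,12),(i*k,18),(0,0,255),1)
    for i in range(0,h,10): cv2.putText(c,str(y+i),(0,i*k+4),0,.35,(0,0,255),1); cv2.line(c,(25,i*k),(31,i*k),(0,0,255),1)
    return c
cv2.imwrite("pics/c6.png",np.hstack([crop(s,a),crop(t,b)]))
E
```

```text
at [ 0.5001 -0.2806  0.1089] heading 4.1 t 2.4 | shift [ 5.2  5.3 -1.1] turn [-0.001 -0.    -0.036] F [0.3 0.1 0.2] op 0.0002
[315.6007 189.7863] [321.6656 215.7001]
```

View pics/c6.png

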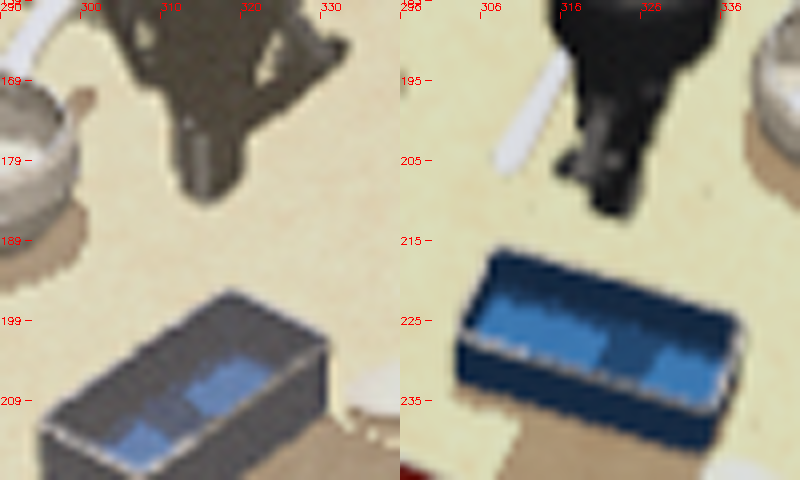

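Both views show the closed fingertips (side (315,184), top (322,212)) 4–6 px above the projected TCP; everything else agrees laterally. I touch the worktop beside the tier to check the height.

Call:
play_rows --pt "1 40 0 0 0 0 0" --pt "1 80 0 0 0 0 0" --pt "1 110 0 0 0 0 0" --pt "1 110 0 40 0 0 0" --pt "1 110 0 75 0 0 0"

```text
time: 3.0
tcp_pos: [0.495, -0.1695, 0.0355]
ee_rot: [0.002, 0.679, 0.734, 0.001]
ft_force: [0.4, -1.0, -1.3]
opening: -0.0
finger_force: 0.0
```

Call:
play_rows --pt "1 0 0 6 0 0 0" --pt "1 0 0 12 0 0 0" --pt "1 0 0 16 0 0 0" --pt "1 0 0 20 0 0 0" --pt "1 0 0 24 0 0 0"

```text
time: 3.5
tcp_pos: [0.4934, -0.1707, 0.0108]
ee_rot: [0.001, 0.68, 0.734, 0.0]
ft_force: [0.2, -0.2, 0.1]
opening: 0.0002
finger_force: 0.0
```

```bash
python3 -c "
from h import *
mv((.505,-.275,.11),6.2)"
```

```text
at [ 0.4934 -0.1707  0.0108] heading 4.4 t 3.5 | shift [-105.     3.8  -99.1] turn [ 0.002  0.001 -0.032] F [ 0.2 -0.2  0.1] op 0.0002
```

Call:
play_rows --pt "1 0 0 2 0 0 0" --pt "1 0 0 4 0 0 0" --pt "1 0 0 6 0 0 0" --pt "1 0 0 8 0 0 0" --pt "1 0 0 9 0 0 0"

```text
time: 4.0
tcp_pos: [0.4925, -0.1701, 0.0009]
ee_rot: [-0.0, 0.679, 0.734, -0.0]
ft_force: [-0.5, -0.1, 0.3]
opening: 0.0001
finger_force: 0.0
```

Call:
play_rows --pt "1 0 0 1 0 0 0" --pt "1 0 0 2 0 0 0" --pt "1 0 0 3 0 0 0"

```text
time: 4.3
tcp_pos: [0.4926, -0.1702, -0.002]
ee_rot: [0.0, 0.679, 0.734, 0.0]
ft_force: [-0.3, 0.4, -0.7]
opening: -0.0
finger_force: 0.0
```

```bash
python3 - <<'E'
from h import *
mv((.505,-.275,.11),6.2)
s=snap("side","side3");t=snap("top","top3")
p=arm.get_obs()["tcp_pos"]; a=S.proj(p)[0];b=T.proj(p)[0];print(a,b)
def crop(im,u,k=8,w=50,h=60):
    x,y=int(u[0])-w//2,int(u[1])-h//2
    c=cv2.resize(im[y:y+h,x:x+w],None,fx=k,fy=k,interpolation=cv2.INTER_CUBIC)
    for i in range(0,w,10): cv2.putText(c,str(x+i),(i*k,10),0,.35,(0,0,255),1); cv2.line(c,(i*k,12),(i*k,18),(0,0,255),1)
    for i in range(0,h,10): cv2.putText(c,str(y+i),(0,i*k+4),0,.35,(0,0,255),1); cv2.line(c,(25,i*k),(31,i*k),(0,0,255),1)
    return c
cv2.imwrite("pics/c7.png",np.hstack([crop(s,a),crop(t,b)]))
E
```

```text
at [ 0.4926 -0.1702 -0.002 ] heading 4.4 t 4.3 | shift [-105.4    4.3 -112. ] turn [ 0.     0.    -0.031] F [-0.3  0.4 -0.7] op -0.0
[293.1963 232.0696] [292.689  225.1197]
```

View pics/c7.png

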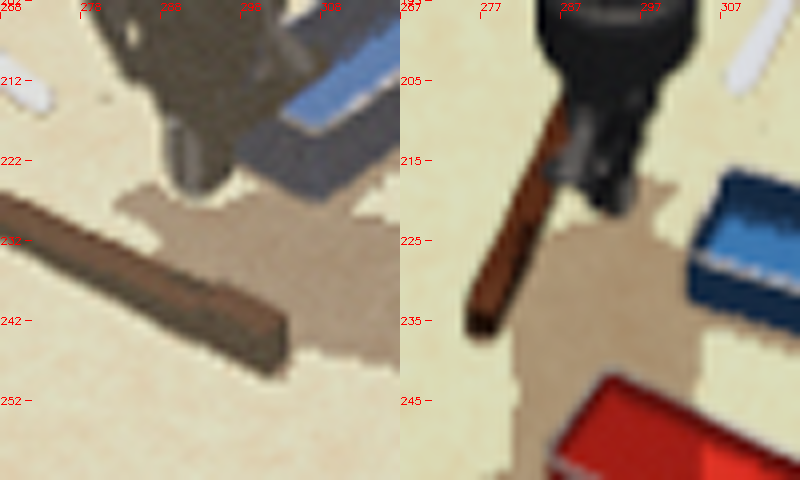

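Tip seen at side (292,226), top (293.5,221): still above the table, no contact though the reading is z=-2 mm. Continue down gently.

Call:
play_rows --pt "1 0 0 2 0 0 0" --pt "1 0 0 4 0 0 0" --pt "1 0 0 6 0 0 0" --pt "1 0 0 8 0 0 0" --pt "1 0 0 8 0 0 0"

```text
time: 4.9
tcp_pos: [0.4924, -0.1701, -0.0102]
ee_rot: [-0.0, 0.679, 0.734, -0.0]
ft_force: [-0.3, -0.2, 0.7]
opening: 0.0002
finger_force: 0.0
```

Call:
play_rows --pt "1 0 0 1 0 0 0" --pt "1 0 0 2 0 0 0" --pt "1 0 0 3 0 0 0" --pt "1 0 0 4 0 0 0"

```text
time: 5.3
tcp_pos: [0.4926, -0.1702, -0.0139]
ee_rot: [0.0, 0.679, 0.734, 0.0]
ft_force: [-0.5, -0.0, 0.2]
opening: 0.0001
finger_force: 0.0
```

Call:
play_rows --pt "1 0 0 1 0 0 0" --pt "1 0 0 2 0 0 0" --pt "1 0 0 3 0 0 0"

```text
time: 5.6
tcp_pos: [0.4926, -0.1702, -0.017]
ee_rot: [0.0, 0.679, 0.734, -0.0]
ft_force: [0.5, 0.1, 0.2]
opening: 0.0002
finger_force: 0.0
```

Call:
play_rows --pt "1 0 0 1 0 0 0" --pt "1 0 0 2 0 0 0"

```text
time: 5.8
tcp_pos: [0.4926, -0.1702, -0.019]
ee_rot: [0.0, 0.679, 0.734, 0.0]
ft_force: [-0.1, -0.9, 0.6]
opening: -0.0001
finger_force: 0.0
```

Call:
play_rows --pt "1 0 0 1 0 0 0" --pt "1 0 0 2 0 0 0"

```text
time: 6.0
tcp_pos: [0.4926, -0.1702, -0.021]
ee_rot: [0.0, 0.679, 0.734, -0.0]
ft_force: [-0.6, -0.1, 0.3]
opening: -0.0002
finger_force: 0.0
```

Call:
play_rows --pt "1 0 0 1 0 0 0" --pt "1 0 0 2 0 0 0"

```text
time: 6.2
tcp_pos: [0.4926, -0.1702, -0.023]
ee_rot: [0.0, 0.679, 0.734, 0.0]
ft_force: [-0.3, -0.6, 0.1]
opening: 0.0002
finger_force: 0.0
```

Call:
play_rows --pt "1 0 0 1 0 0 0" --pt "1 0 0 2 0 0 0"

```text
time: 6.4
tcp_pos: [0.4926, -0.1702, -0.025]
ee_rot: [0.0, 0.679, 0.734, -0.0]
ft_force: [0.6, -0.3, 0.6]
opening: 0.0001
finger_force: 0.0
```

Call:
play_rows --pt "1 0 0 1 0 0 0" --pt "1 0 0 2 0 0 0"

```text
time: 6.6
tcp_pos: [0.4926, -0.1702, -0.027]
ee_rot: [0.0, 0.679, 0.734, -0.0]
ft_force: [0.8, -0.1, 0.5]
opening: 0.0003
finger_force: 0.0
```

```bash
python3 - <<'E'
from h import *
mv((.505,-.275,.11),6.2)
s=snap("side","side4");t=snap("top","top4")
for n,im,u in(("side3",cv2.imread("pics/side3.png"),291),("side4",s,291),("top3",cv2.imread("pics/top3.png"),293),("top4",t,293)):
    print(n,[im[v,u-1:u+2].mean().round() .astype(int) for v in range(212,245)])
E
```

```text
at [ 0.4926 -0.1702 -0.027 ] heading 4.4 t 6.6 | shift [-105.5    4.3 -137. ] turn [ 0.     0.    -0.031] F [ 0.8 -0.1  0.5] op 0.0003
side3 [np.int64(73), np.int64(72), np.int64(76), np.int64(71), np.int64(77), np.int64(84), np.int64(86), np.int64(94), np.int64(96), np.int64(97), np.int64(97), np.int64(97), np.int64(95), np.int64(108), np.int64(144), np.int64(161), np.int64(144), np.int64(147), np.int64(146), np.int64(146), np.int64(149), np.int64(147), np.int64(149), np.int64(142), np.int64(100), np.int64(76), np.int64(86), np.int64(90), np.int64(83), np.int64(77), np.int64(74), np.int64(79), np.int64(130)]
side4 [np.int64(73), np.int64(72), np.int64(73), np.int64(72), np.int64(73), np.int64(72), np.int64(72), np.int64(71), np.int64(74), np.int64(72), np.int64(77), np.int64(92), np.int64(91), np.int64(97), np.int64(97), np.int64(99), np.int64(97), np.int64(99), np.int64(99), np.int64(105), np.int64(120), np.int64(145), np.int64(150), np.int64(140), np.int64(100), np.int64(75), np.int64(82), np.int64(89), np.int64(83), np.int64(74), np.int64(72), np.int64(76), np.int64(130)]
top3 [n
[... 264 characters left out ...]
t64(141), np.int64(141), np.int64(143), np.int64(143), np.int64(141), np.int64(142), np.int64(142), np.int64(142), np.int64(143), np.int64(143), np.int64(143), np.int64(120), np.int64(58), np.int64(45), np.int64(58)]
top4 [np.int64(25), np.int64(25), np.int64(23), np.int64(23), np.int64(22), np.int64(24), np.int64(30), np.int64(43), np.int64(43), np.int64(29), np.int64(35), np.int64(37), np.int64(40), np.int64(65), np.int64(119), np.int64(144), np.int64(143), np.int64(142), np.int64(141), np.int64(141), np.int64(143), np.int64(143), np.int64(142), np.int64(142), np.int64(142), np.int64(143), np.int64(143), np.int64(143), np.int64(143), np.int64(120), np.int64(57), np.int64(47), np.int64(57)]
```

Call:
play_rows --pt "1 0 0 1 0 0 0" --pt "1 0 0 2 0 0 0"

```text
time: 6.9
tcp_pos: [0.4926, -0.1702, -0.029]
ee_rot: [0.0, 0.679, 0.734, 0.0]
ft_force: [1.1, 0.7, -0.8]
opening: 0.0001
finger_force: 0.0
```

Call:
play_rows --pt "1 0 0 1 0 0 0" --pt "1 0 0 2 0 0 0"

```text
time: 7.1
tcp_pos: [0.4926, -0.1702, -0.031]
ee_rot: [0.0, 0.679, 0.734, -0.0]
ft_force: [0.3, -0.7, 0.3]
opening: 0.0002
finger_force: 0.0
```

Call:
play_rows --pt "1 0 0 1 0 0 0" --pt "1 0 0 2 0 0 0"

```text
time: 7.3
tcp_pos: [0.4926, -0.1702, -0.0322]
ee_rot: [0.0, 0.679, 0.734, -0.0]
ft_force: [-3.9, 1.6, 20.6]
opening: -0.0001
finger_force: 9.9
```

```bash
python3 - <<'E'
from h import *
print(tri((291.7,232.3),(293.4,225.4)), tri((315.4,184),(322,211.8)))
o=arm.get_obs(); print(o["tau"],o["joint_pos"],o["tcp_pos"],o["ft_force"])
E
```

```text
(array([ 0.4991, -0.1706, -0.0088]), np.float64(0.003137458627950025)) (array([ 0.502 , -0.2801,  0.1329]), np.float64(0.0007268201988332095))
[  0.0727 -43.4176  -1.014   -4.5169   0.1801  -0.6642   0.0107] [ 0.3727  0.9562 -0.214   2.008   0.758   0.2559 -0.4161] [ 0.4926 -0.1702 -0.0322] [-3.861   1.5786 20.6494]
```

Contact at reading z=-31.5 mm: the reported TCP stands 31.5 mm below the true fingertips, so I command z with that offset (true = reading + 31.5). Now the blue tier.

```bash
python3 -c "
from h import *
mv((.507,-.277,.06),6)"
```

```text
at [ 0.4926 -0.1702 -0.0322] heading 4.4 t 7.3 | shift [-107.6    6.1  -92.1] turn [ 0.     0.001 -0.028] F [-3.9  1.6 20.6] op -0.0001
```

Call:
play_rows --pt "1 0 0 -45 0 0 0" --pt "-1 0 0 -92 0 0 0" --pt "-1 -40 2 -92 0 0 -0.028" --pt "-1 -80 4 -92 0 0 -0.028" --pt "-1 -108 6 -92 0 0 -0.028"

```text
time: 7.8
tcp_pos: [0.5065, -0.2812, 0.0595]
ee_rot: [0.001, 0.67, 0.742, -0.001]
ft_force: [-0.1, -0.0, 1.1]
opening: 0.058
finger_force: 0.0
```

Call:
play_rows --pt "-1 0 0 0 0 0 0" --pt "-1 0 0 0 0 0 0" --pt "-1 0 0 20 0 0 0" --pt "-1 0 0 20 0 0 0"

```text
time: 8.2
tcp_pos: [0.5053, -0.2749, 0.0375]
ee_rot: [-0.002, 0.668, 0.744, -0.0]
ft_force: [-0.7, 0.7, -0.2]
opening: 0.0854
finger_force: 0.0
```

```bash
python3 -c "
from h import *
mv((.507,-.277,-.0255),6)"
```

```text
at [ 0.5053 -0.2749  0.0375] heading 6.2 t 8.2 | shift [-2.4  1.7 63. ] turn [-0.004 -0.003  0.003] F [-0.7  0.7 -0.2] op 0.0854
```

Call:
play_rows --pt "-1 -2 2 20 0 0 0" --pt "-1 -2 2 35 0 0 0" --pt "-1 -2 2 45 0 0 0" --pt "-1 -2 2 55 0 0 0" --pt "-1 -2 2 63 0 0 0"

```text
time: 8.7
tcp_pos: [0.509, -0.2789, -0.0245]
ee_rot: [-0.0, 0.669, 0.743, -0.0]
ft_force: [0.2, 0.5, -0.2]
opening: 0.0853
finger_force: 0.0
```

Call:
play_rows --pt "0.3 0 0 0 0 0 0" --pt "0.6 0 0 0 0 0 0" --pt "1 0 0 0 0 0 0" --pt "1 0 0 0 0 0 0" --pt "1 0 0 0 0 0 0" --grip_force 45

```text
time: 9.2
tcp_pos: [0.5091, -0.2794, -0.0237]
ee_rot: [0.0, 0.669, 0.743, 0.0]
ft_force: [-0.1, 0.4, -0.5]
opening: 0.0616
finger_force: 50.1
```

Call:
play_rows --pt "1 0 0 -15 0 0 0" --pt "1 0 0 -35 0 0 0" --pt "1 0 0 -60 0 0 0" --pt "1 0 0 -90 0 0 0" --pt "1 0 0 -120 0 0 0"

```text
time: 9.7
tcp_pos: [0.5088, -0.2791, 0.0982]
ee_rot: [0.0, 0.669, 0.743, -0.0]
ft_force: [0.4, -1.1, -1.1]
opening: 0.0615
finger_force: 50.1
```

```bash
python3 -c "
from h import *
mv((.4805,.136,.2),-3.7)"
```

```text
at [ 0.5088 -0.2791  0.0982] heading 6.0 t 9.7 | shift [ 415.8   15.5 -101.9] turn [0.   0.   0.17] F [ 0.4 -1.1 -1.1] op 0.0615
```

Call:
play_rows --pt "1 0 0 -40 0 0 0" --pt "1 20 0 -80 0 0 0.03" --pt "1 60 3 -102 0 0 0.06" --pt "1 105 6 -102 0 0 0.1" --pt "1 145 9 -102 0 0 0.17"

```text
time: 10.2
tcp_pos: [0.5029, -0.132, 0.2002]
ee_rot: [0.001, 0.73, 0.683, 0.001]
ft_force: [0.4, 0.8, -1.8]
opening: 0.0615
finger_force: 50.2
```

```bash
python3 -c "
from h import *
mv((.4805,.136,.2),-3.7)"
```

```text
at [ 0.5029 -0.132   0.2002] heading -3.8 t 10.2 | shift [265.9 -40.2   0.1] turn [ 0.003 -0.    -0.002] F [ 0.4  0.8 -1.8] op 0.0615
```

Call:
play_rows --pt "1 40 -6 0 0 0 0" --pt "1 85 -12 0 0 0 0" --pt "1 130 -18 0 0 0 0" --pt "1 175 -24 0 0 0 0" --pt "1 220 -32 0 0 0 0"

```text
time: 10.7
tcp_pos: [0.4848, 0.0893, 0.1992]
ee_rot: [0.0, 0.73, 0.684, 0.0]
ft_force: [1.8, 0.5, -2.1]
opening: 0.0615
finger_force: 50.2
```

Call:
play_rows --pt "1 25 -4 0 0 0 0" --pt "1 45 -8 0 0 0 0" --pt "1 45 -8 0 0 0 0" --pt "1 45 -8 0 0 0 0"

```text
time: 11.1
tcp_pos: [0.4798, 0.1325, 0.1987]
ee_rot: [0.0, 0.729, 0.684, -0.0]
ft_force: [-0.4, -0.8, -1.2]
opening: 0.0615
finger_force: 50.2
```

```bash
python3 - <<'E'
from h import *
mv((.4805,.136,.15),-3.7)
s=snap("side","side5");t=snap("top","top5")
def crop(im,x,y,w,h,k=6):
    c=cv2.resize(im[y:y+h,x:x+w],None,fx=k,fy=k,interpolation=cv2.INTER_CUBIC)
    for i in range(0,w,10): cv2.putText(c,str(x+i),(i*k,10),0,.35,(0,0,255),1); cv2.line(c,(i*k,12),(i*k,18),(0,0,255),1)
    for i in range(0,h,10): cv2.putText(c,str(y+i),(0,i*k+4),0,.35,(0,0,255),1); cv2.line(c,(25,i*k),(31,i*k),(0,0,255),1)
    return c
cv2.imwrite("pics/c8.png",np.hstack([crop(s,173,200,76,90),crop(t,195,130,56,90)]))
E
```

```text
at [0.4798 0.1325 0.1987] heading -3.7 t 11.1 | shift [ 3.5  0.4 48.7] turn [0.    0.001 0.   ] F [-0.4 -0.8 -1.2] op 0.0615
```

View pics/c8.png

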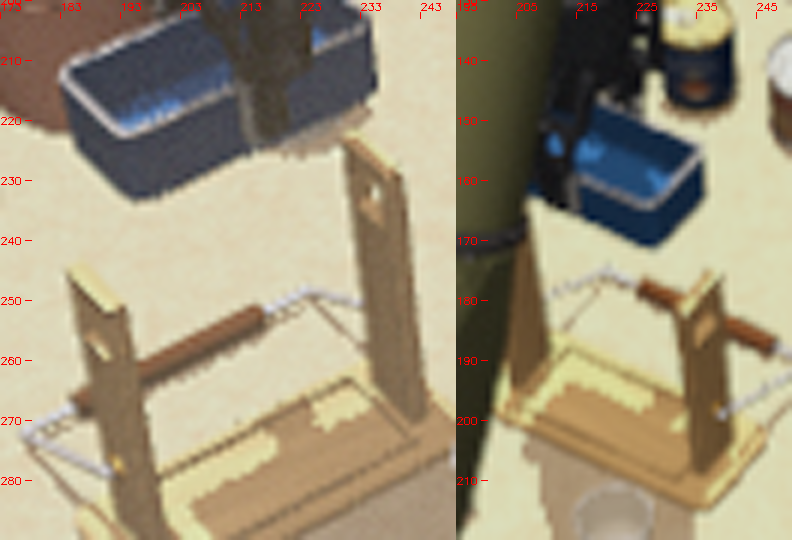

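Tier hangs over the frame: side rim corners (183,211),(194,222); top rim corners (236,154.5),(226.5,164). Compare with the posts per view.

```bash
python3 - <<'E'
from h import *
ex=np.array([.066,.998]);ey=np.array([-.998,.066])
cs=S.plane([(234.5,225.7),(188.5,247.7)],.172)[:,:2].mean(0);ct=T.plane([(235.2,177.8),(202.7,163.2)],.172)[:,:2].mean(0)
for n,Cm,c,l in(("side",S,cs,[((182.8,211.2),.268),((193.7,222),.268),((195.8,232.8),.226),((235.5,215.3),.226)]),("top",T,ct,[((235.7,154.5),.268),((226.5,163.7),.268),((227.3,170.8),.226)])):
  for u,z in l:
    d=Cm.plane(u,z)[0,:2]-c; print(n,u,z,"carrier x,y mm",(d@ex*1000).round(1),(d@ey*1000).round(1))
E
```

```text
side (182.8, 211.2) 0.268 carrier x,y mm 56.6 -31.8
side (193.7, 222) 0.268 carrier x,y mm 57.0 26.5
side (195.8, 232.8) 0.226 carrier x,y mm 53.5 19.5
side (235.5, 215.3) 0.226 carrier x,y mm -66.9 23.3
top (235.7, 154.5) 0.268 carrier x,y mm -67.1 -25.3
top (226.5, 163.7) 0.268 carrier x,y mm -64.4 29.2
top (227.3, 170.8) 0.226 carrier x,y mm -61.0 25.2
```

Call:
play_rows --pt "1 5 0 0 0 0 0" --pt "1 5 0 15 0 0 0" --pt "1 5 0 30 0 0 0" --pt "1 5 0 40 0 0 0" --pt "1 5 0 45 0 0 0"

```text
time: 11.7
tcp_pos: [0.4802, 0.1374, 0.1523]
ee_rot: [-0.0, 0.73, 0.683, -0.001]
ft_force: [0.6, -0.3, -2.7]
opening: 0.0612
finger_force: 50.2
```

Call:
play_rows --pt "1 0 0 3 0 0 0" --pt "1 0 0 6 0 0 0" --pt "1 0 0 9 0 0 0"

```text
time: 12.0
tcp_pos: [0.4808, 0.1381, 0.1442]
ee_rot: [0.0, 0.73, 0.684, 0.0]
ft_force: [-0.4, 0.0, -2.0]
opening: 0.0617
finger_force: 50.2
```

Call:
play_rows --pt "1 0 0 3 0 0 0" --pt "1 0 0 6 0 0 0" --pt "1 0 0 9 0 0 0"

```text
time: 12.3
tcp_pos: [0.4805, 0.138, 0.1349]
ee_rot: [0.0, 0.73, 0.684, 0.0]
ft_force: [-0.4, -0.9, -2.1]
opening: 0.0611
finger_force: 50.2
```

Call:
play_rows --pt "1 0 0 5 0 0 0" --pt "1 0 0 10 0 0 0" --pt "1 0 0 15 0 0 0"

```text
time: 12.6
tcp_pos: [0.4804, 0.1379, 0.1196]
ee_rot: [0.0, 0.73, 0.684, -0.0]
ft_force: [0.0, 1.3, -2.1]
opening: 0.0615
finger_force: 50.2
```

Call:
play_rows --pt "1 1 0 0 0 0 0" --pt "1 2 0 0 0 0 0" --pt "1 2 0 0 0 0 0"

```text
time: 12.9
tcp_pos: [0.4803, 0.1394, 0.12]
ee_rot: [0.0, 0.73, 0.684, -0.001]
ft_force: [-0.5, -1.4, -3.1]
opening: 0.0615
finger_force: 50.1
```

Call:
play_rows --pt "1 1 0 0 0 0 0" --pt "1 2 0 0 0 0 0" --pt "1 2 0 0 0 0 0"

```text
time: 13.2
tcp_pos: [0.4802, 0.1392, 0.1201]
ee_rot: [0.001, 0.73, 0.683, -0.002]
ft_force: [-0.4, -7.3, 0.4]
opening: 0.0613
finger_force: 50.4
```

Call:
play_rows --pt "1 -3 0 0 0 0 0" --pt "1 -6 0 0 0 0 0" --pt "1 -7 0 0 0 0 0" --pt "1 -7 0 0 0 0 0"

```text
time: 13.6
tcp_pos: [0.4804, 0.1353, 0.1202]
ee_rot: [-0.0, 0.73, 0.684, 0.0]
ft_force: [-0.2, 1.0, -1.7]
opening: 0.061
finger_force: 50.2
```

Call:
play_rows --pt "1 -1 0 0 0 0 0" --pt "1 -2 0 0 0 0 0" --pt "1 -2 0 0 0 0 0"

```text
time: 13.9
tcp_pos: [0.4801, 0.1329, 0.1201]
ee_rot: [0.0, 0.73, 0.684, -0.0]
ft_force: [0.3, 0.0, -2.0]
opening: 0.0613
finger_force: 50.2
```

Call:
play_rows --pt "1 -1 0 0 0 0 0" --pt "1 -2 0 0 0 0 0" --pt "1 -2 0 0 0 0 0"

```text
time: 14.2
tcp_pos: [0.4801, 0.1325, 0.1202]
ee_rot: [-0.001, 0.729, 0.684, 0.001]
ft_force: [-0.4, 3.3, -0.8]
opening: 0.0615
finger_force: 50.2
```

Call:
play_rows --pt "1 5 0 0 0 0 0" --pt "1 5 0 25 0 0 0" --pt "1 5 0 50 0 0 0" --pt "1 5 0 75 0 0 0" --pt "1 5 0 95 0 0 0"

```text
time: 14.7
tcp_pos: [0.4801, 0.1351, 0.0238]
ee_rot: [0.0, 0.73, 0.684, -0.001]
ft_force: [0.3, -0.1, -2.0]
opening: 0.0616
finger_force: 50.3
```

Call:
play_rows --pt "1 0 0 6 0 0 0" --pt "1 0 0 12 0 0 0" --pt "1 0 0 18 0 0 0" --pt "1 0 0 20 0 0 0" --pt "1 0 0 22 0 0 0"

```text
time: 15.2
tcp_pos: [0.4807, 0.136, 0.0034]
ee_rot: [0.0, 0.73, 0.684, 0.0]
ft_force: [0.6, 0.3, -2.0]
opening: 0.0613
finger_force: 50.1
```

Call:
play_rows --pt "1 0 0 2 0 0 0" --pt "1 0 0 4 0 0 0" --pt "1 0 0 6 0 0 0" --pt "1 0 0 8 0 0 0"

```text
time: 15.6
tcp_pos: [0.4804, 0.136, -0.005]
ee_rot: [0.0, 0.73, 0.684, 0.0]
ft_force: [-0.3, -0.0, -1.2]
opening: 0.0618
finger_force: 50.1
```

Call:
play_rows --pt "1 0 0 1 0 0 0" --pt "1 0 0 2 0 0 0" --pt "1 0 0 3 0 0 0"

```text
time: 15.9
tcp_pos: [0.4803, 0.136, -0.008]
ee_rot: [0.0, 0.73, 0.684, -0.0]
ft_force: [-0.2, -0.4, -2.3]
opening: 0.0616
finger_force: 50.1
```

Call:
play_rows --pt "1 0 0 1 0 0 0" --pt "1 0 0 2 0 0 0"

```text
time: 16.1
tcp_pos: [0.4803, 0.136, -0.01]
ee_rot: [0.0, 0.73, 0.684, 0.0]
ft_force: [0.0, -0.8, -1.7]
opening: 0.0619
finger_force: 50.1
```

Call:
play_rows --pt "1 0 0 1 0 0 0" --pt "1 0 0 2 0 0 0"

```text
time: 16.3
tcp_pos: [0.4803, 0.136, -0.012]
ee_rot: [0.0, 0.73, 0.684, -0.0]
ft_force: [0.3, -0.3, -2.4]
opening: 0.0614
finger_force: 50.1
```

Call:
play_rows --pt "1 0 0 1 0 0 0" --pt "1 0 0 2 0 0 0"

```text
time: 16.5
tcp_pos: [0.4804, 0.136, -0.0128]
ee_rot: [0.0, 0.73, 0.684, 0.0]
ft_force: [-4.0, -1.9, 24.7]
opening: 0.0614
finger_force: 53.1
```

Blue seated at exactly the expected height (24 N contact at -12.8 mm). Release, rise, and look for yellow and lid.

Call:
play_rows --pt "0.3 0 0 -1 0 0 0" --pt "-1 0 0 -1 0 0 0" --pt "-1 0 0 -1 0 0 0" --pt "-1 0 0 -1 0 0 0" --pt "-1 0 0 -1 0 0 0"

```text
time: 17.0
tcp_pos: [0.4803, 0.136, -0.0131]
ee_rot: [-0.0, 0.73, 0.684, -0.0]
ft_force: [-0.4, -0.5, 0.3]
opening: 0.0854
finger_force: 0.0
```

Call:
play_rows --pt "-1 0 0 -30 0 0 0" --pt "-1 0 0 -70 0 0 0" --pt "-1 0 0 -120 0 0 0" --pt "-1 0 0 -170 0 0 0" --pt "-1 0 0 -220 0 0 0"

```text
time: 17.5
tcp_pos: [0.4796, 0.1356, 0.209]
ee_rot: [-0.0, 0.73, 0.684, -0.0]
ft_force: [1.7, 0.5, -0.6]
opening: 0.0853
finger_force: 0.0
```

```bash
python3 - <<'E'
from h import *
mv((.43,.34,.2),None)
s=snap("side","side6");t=snap("top","top6");t0=cv2.imread("pics/top0.png")
def crop(im,x,y,w,h,k=6):
    c=cv2.resize(im[y:y+h,x:x+w],None,fx=k,fy=k,interpolation=cv2.INTER_CUBIC)
    for i in range(0,w,10): cv2.putText(c,str(x+i),(i*k,10),0,.35,(0,0,255),1); cv2.line(c,(i*k,12),(i*k,18),(0,0,255),1)
    for i in range(0,h,10): cv2.putText(c,str(y+i),(0,i*k+4),0,.35,(0,0,255),1); cv2.line(c,(25,i*k),(31,i*k),(0,0,255),1)
    return c
cv2.imwrite("pics/c9.png",np.vstack([np.hstack([crop(t0,154,150,50,50,8),crop(s,104,270,66,50,6)[:, :396]]) if False else np.hstack([crop(t0,154,150,50,50,8),cv2.resize(crop(s,107,281,50,50,8),(400,400))]),np.hstack([crop(s,236,208,80,40,5),crop(t,255,180,80,40,5)])]))
E
```

```text
at [0.4796 0.1356 0.209 ] heading -3.7 t 17.5 | shift [200.7 -62.8   9. ] turn [-0.001  0.     0.   ] F [ 1.7  0.5 -0.6] op 0.0853
```

View pics/c9.png

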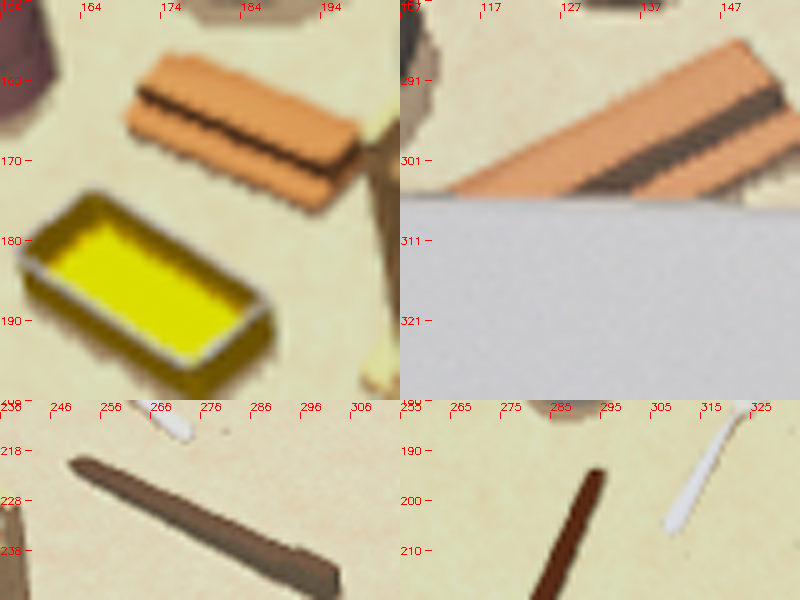

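Yellow (top0) rim corners approx (156,182),(165.5,173.5),(187,187),(177.5,195); lid's rib top visible in both views at top (184,165), side (140,298). Key nose at side (250,221), top (294,194).

```bash
python3 - <<'E'
from h import *
P=lambda o,k,l:np.array([[o[0]+x/k-.5,o[1]+y/k-.5] for x,y in l])
y=P((154,150),8,[(22,258),(95,190),(270,298),(192,365)])
w=T.plane(y,.038)[:,:2];print("yellow",w,w.mean(0),(w[[0,2]]).mean(0),w[[1,3]].mean(0))
for a,b in((0,3),(1,2)): d=w[a]-w[b];print(np.linalg.norm(d),np.degrees(np.arctan2(d[1],d[0])))
# lid rib-top: end corners top0 : far-left(165,52) far-right(360,125) ; near-left(138,92), near-right(322,168)
l=P((154,150),8,[(170,52),(360,125),(325,165),(140,90)])
w=T.plane(l,.027)[:,:2];print("lid",w,w.mean(0))
for a,b in((0,1),(3,2),(0,3),(1,2)): d=w[a]-w[b];print(np.linalg.norm(d),np.degrees(np.arctan2(d[1],d[0])))
ls=P((107,281),8,[(740-400,38),(778-400,85)]);print("lid side",S.plane(ls,.027),"match top",T.proj(S.plane(ls,.027)),l)
for a in ls: print([tri(a,q) for q in l[1:3]])
E
```

```text
yellow [[0.415  0.4035]
 [0.4701 0.3976]
 [0.4485 0.2776]
 [0.3942 0.2876]] [0.432  0.3416] [0.4317 0.3406] [0.4322 0.3426]
0.11771781037504117 79.85162965033055
0.12192443630703889 79.77213226418218
lid [[0.5782 0.4271]
 [0.5782 0.3087]
 [0.5459 0.3095]
 [0.5477 0.4253]] [0.5625 0.3677]
0.11834533141339049 90.02516685408715
0.11583817295745706 89.07776115993165
0.03051859051771731 3.3382320066099616
0.03239182102944876 -1.3179858321148843
lid side [[0.5737 0.3111 0.027 ]
 [0.5439 0.3126 0.027 ]] match top [[197.4341 165.6512]
 [193.228  170.1827]] [[174.75  156.   ]
 [198.5   165.125]
 [194.125 170.125]
 [171.    160.75 ]]
[(array([0.5789, 0.3099, 0.0238]), np.float64(0.002878291204680133)), (array([0.5549, 0.3129, 0.0316]), np.float64(0.020458232370573964))]
[(array([0.5711, 0.3083, 0.0164]), np.float64(0.024523762428726587)), (array([0.5479, 0.3114, 0.0235]), np.float64(0.00085991916348384))]
```

```bash
python3 -c "
from h import *
mv((.434,.344,.05),-10.2)"
```

```text
at [0.4841 0.1382 0.213 ] heading -3.8 t 17.6 | shift [201.2 -65.3 163.4] turn [ 0.011 -0.006  0.112] F [ 0.3  0.6 -0.7] op 0.0852
```

Call:
play_rows --pt "-1 45 -15 0 0 0 0.03" --pt "-1 92 -30 0 0 0 0.06" --pt "-1 138 -45 10 0 0 0.112" --pt "-1 185 -58 20 0 0 0.112" --pt "-1 202 -63 60 0 0 0.112"

```text
time: 18.1
tcp_pos: [0.43, 0.3507, 0.1493]
ee_rot: [-0.002, 0.765, 0.644, 0.005]
ft_force: [0.8, 1.8, 0.4]
opening: 0.0853
finger_force: 0.0
```

Call:
play_rows --pt "-1 0 0 40 0 0 0" --pt "-1 0 0 80 0 0 0" --pt "-1 0 0 95 0 0 0" --pt "-1 0 0 95 0 0 0" --pt "-1 0 0 95 0 0 0"

```text
time: 18.6
tcp_pos: [0.4304, 0.3417, 0.052]
ee_rot: [0.0, 0.767, 0.642, -0.0]
ft_force: [-0.5, 1.1, -0.5]
opening: 0.0857
finger_force: 0.0
```

```bash
python3 -c "
from h import *
mv((.434,.344,-.029),-10.2)"
```

```text
at [0.4304 0.3417 0.052 ] heading -10.1 t 18.6 | shift [ 3.   3.2 81. ] turn [-0.     0.     0.001] F [-0.5  1.1 -0.5] op 0.0857
```

Call:
play_rows --pt "-1 3 3 15 0 0 0" --pt "-1 3 3 30 0 0 0" --pt "-1 3 3 40 0 0 0" --pt "-1 3 3 48 0 0 0" --pt "-1 3 3 54 0 0 0"

```text
time: 19.1
tcp_pos: [0.4342, 0.3442, -0.0023]
ee_rot: [0.0, 0.767, 0.642, 0.0]
ft_force: [0.6, 0.4, -0.0]
opening: 0.0852
finger_force: 0.0
```

Call:
play_rows --pt "-1 0 0 7 0 0 0" --pt "-1 0 0 14 0 0 0" --pt "-1 0 0 20 0 0 0" --pt "-1 0 0 24 0 0 0" --pt "-1 0 0 27 0 0 0"

```text
time: 19.6
tcp_pos: [0.434, 0.3441, -0.0293]
ee_rot: [0.0, 0.767, 0.642, -0.0]
ft_force: [-1.3, -0.2, 0.1]
opening: 0.0852
finger_force: 0.0
```

Call:
play_rows --pt "0.3 0 0 0 0 0 0" --pt "0.6 0 0 0 0 0 0" --pt "1 0 0 0 0 0 0" --pt "1 0 0 0 0 0 0" --pt "1 0 0 0 0 0 0" --grip_force 45

```text
time: 20.1
tcp_pos: [0.4342, 0.3442, -0.0286]
ee_rot: [0.0, 0.767, 0.642, 0.0]
ft_force: [-0.6, 0.1, 2.4]
opening: 0.0613
finger_force: 50.1
```

Call:
play_rows --pt "1 0 0 -15 0 0 0" --pt "1 0 0 -50 0 0 0" --pt "1 0 0 -100 0 0 0" --pt "1 0 0 -150 0 0 0" --pt "1 0 0 -190 0 0 0"

```text
time: 20.6
tcp_pos: [0.4341, 0.3442, 0.1635]
ee_rot: [-0.0, 0.767, 0.642, 0.001]
ft_force: [2.0, 1.4, -1.0]
opening: 0.0614
finger_force: 49.7
```

Call:
play_rows --pt "1 0 0 -20 0 0 0" --pt "1 0 0 -35 0 0 0.03" --pt "1 0 0 -35 0 0 -0.06" --pt "1 0 0 -35 0 0 -0.112"

```text
time: 21.0
tcp_pos: [0.4341, 0.3437, 0.1964]
ee_rot: [0.0, 0.729, 0.685, 0.0]
ft_force: [0.1, -1.1, -1.8]
opening: 0.0615
finger_force: 49.9
```

```bash
python3 -c "
from h import *
mv((.4803,.136,.2),-3.7)"
```

```text
at [0.4341 0.3437 0.1964] heading -3.6 t 21.0 | shift [-204.5   59.1   -3.5] turn [0.001 0.    0.002] F [ 0.1 -1.1 -1.8] op 0.0615
```

Call:
play_rows --pt "1 -45 13 -3 0 0 0" --pt "1 -90 26 -3 0 0 0" --pt "1 -135 39 -3 0 0 0" --pt "1 -170 50 -3 0 0 0" --pt "1 -190 56 -3 0 0 0"

```text
time: 21.5
tcp_pos: [0.4777, 0.1459, 0.1984]
ee_rot: [0.001, 0.731, 0.682, -0.002]
ft_force: [0.9, 0.5, -1.9]
opening: 0.0612
finger_force: 49.7
```

Call:
play_rows --pt "1 -8 2 0 0 0 0" --pt "1 -12 3 0 0 0 0" --pt "1 -12 3 0 0 0 0" --pt "1 -12 3 0 0 0 0"

```text
time: 21.9
tcp_pos: [0.4795, 0.1406, 0.1992]
ee_rot: [-0.0, 0.729, 0.685, 0.0]
ft_force: [-0.1, 0.3, -2.2]
opening: 0.0612
finger_force: 49.7
```

```bash
python3 - <<'E'
from h import *
mv((.4803,.138,.15),-3.7)
b=cv2.imread("pics/side5.png");s=snap("side","side7")
hb=cv2.cvtColor(b,cv2.COLOR_BGR2HSV);hs=cv2.cvtColor(s,cv2.COLOR_BGR2HSV)
mb=cv2.inRange(hb,(100,80,20),(130,255,255));my=cv2.inRange(hs,(22,150,40),(34,255,255))
for n,m,x0 in(("blue",mb,170),("yellow",my,170)):
    m[:, :x0]=0;m[:,250:]=0;m[:185]=0;m[245:]=0
    k,_,st,_=cv2.connectedComponentsWithStats(m); i=[j for j in range(1,k) if st[j,4]>30];print(n,[st[j] for j in i])
E
```

```text
at [0.4795 0.1406 0.1992] heading -3.6 t 21.9 | shift [-2.6  1.  49.2] turn [ 0.    -0.001  0.002] F [-0.1  0.3 -2.2] op 0.0612
blue [array([193, 211,  18,  10,  58], dtype=int32)]
yellow [array([188, 211,  21,  12,  85], dtype=int32)]
```

Call:
play_rows --pt "1 -2.5 1 15 0 0 0" --pt "1 -2.5 1 30 0 0 0" --pt "1 -2.5 1 42 0 0 0" --pt "1 -2.5 1 46 0 0 0" --pt "1 -2.5 1 50 0 0 0"

```text
time: 22.45
tcp_pos: [0.4806, 0.1368, 0.1489]
ee_rot: [-0.0, 0.729, 0.684, 0.0]
ft_force: [0.6, -0.3, -1.6]
opening: 0.0612
finger_force: 49.8
```

Call:
play_rows --pt "1 0 0 3 0 0 0" --pt "1 0 0 6 0 0 0" --pt "1 0 0 8 0 0 0"

```text
time: 22.75
tcp_pos: [0.4808, 0.1362, 0.1411]
ee_rot: [0.0, 0.73, 0.684, 0.0]
ft_force: [1.0, 0.3, -1.1]
opening: 0.0613
finger_force: 49.8
```

Call:
play_rows --pt "1 0 0 2 0 0 0" --pt "1 0 0 4 0 0 0"

```text
time: 22.95
tcp_pos: [0.4808, 0.1361, 0.1371]
ee_rot: [0.0, 0.73, 0.684, 0.0]
ft_force: [0.4, 0.3, -2.1]
opening: 0.0617
finger_force: 49.8
```

Call:
play_rows --pt "1 0 0 2 0 0 0" --pt "1 0 0 4 0 0 0"

```text
time: 23.15
tcp_pos: [0.4807, 0.1361, 0.133]
ee_rot: [0.0, 0.73, 0.684, 0.0]
ft_force: [0.1, 0.5, -1.5]
opening: 0.0615
finger_force: 49.8
```

Call:
play_rows --pt "1 0 0 6 0 0 0" --pt "1 0 0 12 0 0 0" --pt "1 1 0 15 0 0 0" --pt "1 2 0 15 0 0 0" --pt "1 2 0 15 0 0 0"

```text
time: 23.65
tcp_pos: [0.4806, 0.1383, 0.1179]
ee_rot: [-0.0, 0.73, 0.684, -0.0]
ft_force: [0.6, -0.9, -2.2]
opening: 0.0614
finger_force: 49.7
```

Call:
play_rows --pt "1 1 0 0 0 0 0" --pt "1 2 0 0 0 0 0" --pt "1 2 0 0 0 0 0"

```text
time: 23.95
tcp_pos: [0.4806, 0.1382, 0.1181]
ee_rot: [0.001, 0.73, 0.683, -0.001]
ft_force: [-0.9, -4.6, 1.6]
opening: 0.0615
finger_force: 50.0
```

Call:
play_rows --pt "1 1 0 0 0 0 0" --pt "1 2 0 0 0 0 0" --pt "1 2 0 0 0 0 0"

```text
time: 24.25
tcp_pos: [0.4805, 0.138, 0.1181]
ee_rot: [0.002, 0.73, 0.683, -0.003]
ft_force: [-0.4, -9.1, 2.8]
opening: 0.0617
finger_force: 50.4
```

Call:
play_rows --pt "1 -4 0 0 0 0 0" --pt "1 -7 0 0 0 0 0" --pt "1 -7 0 30 0 0 0" --pt "1 -7 0 60 0 0 0" --pt "1 -7 0 75 0 0 0"

```text
time: 24.75
tcp_pos: [0.48, 0.1359, 0.0414]
ee_rot: [-0.001, 0.729, 0.684, -0.0]
ft_force: [-0.5, -0.5, -1.2]
opening: 0.0615
finger_force: 49.7
```

Call:
play_rows --pt "1 0 0 3 0 0 0" --pt "1 0 0 6 0 0 0" --pt "1 0 0 9 0 0 0" --pt "1 0 0 11 0 0 0"

```text
time: 25.15
tcp_pos: [0.4812, 0.1355, 0.0326]
ee_rot: [0.0, 0.73, 0.684, 0.001]
ft_force: [0.6, -0.5, -2.1]
opening: 0.0613
finger_force: 49.7
```

Call:
play_rows --pt "1 0 0 1 0 0 0" --pt "1 0 0 2 0 0 0" --pt "1 0 0 3 0 0 0"

```text
time: 25.45
tcp_pos: [0.4808, 0.1352, 0.0293]
ee_rot: [0.0, 0.73, 0.684, 0.0]
ft_force: [0.9, 0.4, -2.8]
opening: 0.0618
finger_force: 49.7
```

Call:
play_rows --pt "1 0 0 1 0 0 0" --pt "1 0 0 2 0 0 0" --pt "1 0 0 3 0 0 0"

```text
time: 25.75
tcp_pos: [0.4806, 0.1351, 0.026]
ee_rot: [0.0, 0.73, 0.684, 0.0]
ft_force: [0.2, -0.1, -1.8]
opening: 0.0615
finger_force: 49.7
```

Call:
play_rows --pt "1 0 0 1 0 0 0" --pt "1 0 0 2 0 0 0" --pt "1 0 0 2 0 0 0"

```text
time: 26.05
tcp_pos: [0.4806, 0.1351, 0.0243]
ee_rot: [0.0, 0.73, 0.684, 0.0]
ft_force: [-1.8, 0.1, 2.5]
opening: 0.0616
finger_force: 50.2
```

Call:
play_rows --pt "1 0 0 0.5 0 0 0" --pt "1 0 0 0.5 0 0 0"

```text
time: 26.25
tcp_pos: [0.4806, 0.1351, 0.0243]
ee_rot: [0.0, 0.73, 0.684, 0.0]
ft_force: [-1.5, -1.3, 8.5]
opening: 0.0611
finger_force: 51.0
```

Call:
play_rows --pt "0.3 0 0 -1 0 0 0" --pt "-1 0 0 -1 0 0 0" --pt "-1 0 0 -1 0 0 0" --pt "-1 0 0 -1 0 0 0" --pt "-1 0 0 -1 0 0 0"

```text
time: 26.75
tcp_pos: [0.4806, 0.1351, 0.0245]
ee_rot: [-0.0, 0.73, 0.684, -0.0]
ft_force: [0.1, 0.0, -0.5]
opening: 0.0851
finger_force: 0.0
```

Call:
play_rows --pt "-1 0 0 -30 0 0 0" --pt "-1 0 0 -70 0 0 0" --pt "-1 0 0 -120 0 0 0" --pt "-1 0 0 -165 0 0 0" --pt "-1 0 0 -165 0 0 0"

```text
time: 27.25
tcp_pos: [0.484, 0.1372, 0.1949]
ee_rot: [0.002, 0.73, 0.684, 0.005]
ft_force: [1.0, 0.2, -0.8]
opening: 0.0856
finger_force: 0.0
```

```bash
python3 -c "
from h import *
mv((.374,-.27,.05),-3.2)"
```

```text
at [0.484  0.1372 0.1949] heading -3.8 t 27.25 | shift [-414.2  -84.6  142. ] turn [ 0.01  -0.005 -0.01 ] F [ 1.   0.2 -0.8] op 0.0856
```

Call:
play_rows --pt "-1 -45 -9 0 0 0 0" --pt "-1 -90 -18 0 0 0 0" --pt "-1 -135 -27 0 0 0 0" --pt "-1 -180 -36 0 0 0 0" --pt "-1 -225 -45 0 0 0 0"

```text
time: 27.75
tcp_pos: [0.42, -0.0882, 0.1892]
ee_rot: [-0.0, 0.73, 0.684, -0.0]
ft_force: [1.9, -0.5, 0.4]
opening: 0.0851
finger_force: 0.0
```

Call:
play_rows --pt "-1 -45 -9 20 0 0 0" --pt "-1 -90 -18 40 0 0 0" --pt "-1 -135 -27 60 0 0 0" --pt "-1 -175 -35 80 0 0 -0.01" --pt "-1 -190 -40 110 0 0 -0.01"

```text
time: 28.25
tcp_pos: [0.3669, -0.2786, 0.0787]
ee_rot: [0.001, 0.729, 0.685, -0.001]
ft_force: [-0.0, -0.6, 0.6]
opening: 0.0854
finger_force: 0.0
```

Call:
play_rows --pt "-1 0 0 30 0 0 0" --pt "-1 0 0 30 0 0 0" --pt "-1 0 0 30 0 0 0"

```text
time: 28.55
tcp_pos: [0.3687, -0.2727, 0.0496]
ee_rot: [-0.001, 0.726, 0.688, -0.0]
ft_force: [0.8, -0.2, 0.2]
opening: 0.0856
finger_force: 0.0
```

```bash
python3 -c "
from h import *
mv((.374,-.27,-.031),-3.2)"
```

```text
at [ 0.3687 -0.2727  0.0496] heading -3.1 t 28.55 | shift [ 2.9  5.3 80.6] turn [-0.001 -0.001  0.002] F [ 0.8 -0.2  0.2] op 0.0856
```

Call:
play_rows --pt "-1 3 5 15 0 0 0" --pt "-1 3 5 30 0 0 0" --pt "-1 3 5 40 0 0 0" --pt "-1 3 5 48 0 0 0" --pt "-1 3 5 54 0 0 0"

```text
time: 29.05
tcp_pos: [0.3754, -0.2705, -0.0035]
ee_rot: [0.001, 0.726, 0.688, 0.001]
ft_force: [-0.5, 0.7, 0.2]
opening: 0.0854
finger_force: 0.0
```

Call:
play_rows --pt "-1 0 0 7 0 0 0" --pt "-1 0 0 14 0 0 0" --pt "-1 0 0 20 0 0 0" --pt "-1 0 0 24 0 0 0" --pt "-1 0 0 26 0 0 0"

```text
time: 29.55
tcp_pos: [0.3752, -0.2706, -0.0298]
ee_rot: [0.001, 0.726, 0.688, 0.0]
ft_force: [0.6, -0.0, 0.5]
opening: 0.0853
finger_force: 0.0
```

Call:
play_rows --pt "0.3 0 0 0 0 0 0" --pt "0.6 0 0 0 0 0 0" --pt "1 0 0 0 0 0 0" --pt "1 0 0 0 0 0 0" --pt "1 0 0 0 0 0 0" --grip_force 45

```text
time: 30.05
tcp_pos: [0.375, -0.2708, -0.0295]
ee_rot: [0.001, 0.726, 0.687, 0.001]
ft_force: [0.4, 0.7, 6.6]
opening: 0.061
finger_force: 49.4
```

Call:
play_rows --pt "1 0 0 -15 0 0 0" --pt "1 0 0 -50 0 0 0" --pt "1 0 0 -100 0 0 0" --pt "1 0 0 -150 0 0 0" --pt "1 0 0 -190 0 0 0"

```text
time: 30.55
tcp_pos: [0.3736, -0.2703, 0.1625]
ee_rot: [-0.0, 0.726, 0.688, 0.001]
ft_force: [0.5, -1.3, -2.0]
opening: 0.0612
finger_force: 49.9
```

Call:
play_rows --pt "1 0 0 -35 0 0 0" --pt "1 0 0 -35 0 0 0.01" --pt "1 0 0 -35 0 0 0.01"

```text
time: 30.85
tcp_pos: [0.3735, -0.271, 0.1951]
ee_rot: [0.0, 0.73, 0.684, -0.0]
ft_force: [0.0, 0.2, -1.8]
opening: 0.0609
finger_force: 50.0
```

```bash
python3 -c "
from h import *
mv((.4806,.136,.2),-3.7)"
```

```text
at [ 0.3735 -0.271   0.1951] heading -3.8 t 30.85 | shift [413.1  80.1  -5.2] turn [ 0.     0.001 -0.001] F [ 0.   0.2 -1.8] op 0.0609
```

Call:
play_rows --pt "1 45 9 -5 0 0 0" --pt "1 90 18 -5 0 0 0" --pt "1 135 27 -5 0 0 0" --pt "1 180 36 -5 0 0 0" --pt "1 225 44 -5 0 0 0"

```text
time: 31.35
tcp_pos: [0.4312, -0.0475, 0.1981]
ee_rot: [-0.001, 0.73, 0.684, -0.001]
ft_force: [0.6, -0.6, -2.4]
opening: 0.0612
finger_force: 49.8
```

Call:
play_rows --pt "1 45 9 0 0 0 0" --pt "1 90 18 0 0 0 0" --pt "1 135 27 0 0 0 0" --pt "1 175 34 0 0 0 0" --pt "1 189 36 0 0 0 0"

```text
time: 31.85
tcp_pos: [0.48, 0.1426, 0.1984]
ee_rot: [-0.002, 0.727, 0.686, 0.001]
ft_force: [-0.7, 0.8, -1.5]
opening: 0.0613
finger_force: 49.8
```

Call:
play_rows --pt "1 0 0 0 0 0 0" --pt "1 0 0 0 0 0 0" --pt "1 0 0 0 0 0 0"

```text
time: 32.15
tcp_pos: [0.4799, 0.1345, 0.1987]
ee_rot: [0.0, 0.731, 0.683, -0.002]
ft_force: [0.0, -0.3, -0.8]
opening: 0.0613
finger_force: 49.8
```

```bash
python3 -c "
from h import *
mv((.4806,.137,.2),-3.7)"
```

```text
at [0.4799 0.1345 0.1987] heading -3.9 t 32.15 | shift [ 2.6  0.5 -1.3] turn [-0.002  0.003 -0.003] F [ 0.  -0.3 -0.8] op 0.0613
```

Call:
play_rows --pt "1 2 0 15 0 0 0" --pt "1 2 0 30 0 0 0" --pt "1 2 0 42 0 0 0" --pt "1 2 0 46 0 0 0" --pt "1 2 0 50 0 0 0"

```text
time: 32.65
tcp_pos: [0.4808, 0.1384, 0.1493]
ee_rot: [0.0, 0.73, 0.683, -0.0]
ft_force: [0.4, 0.7, -1.0]
opening: 0.0611
finger_force: 49.9
```

Call:
play_rows --pt "1 0 0 3 0 0 0" --pt "1 0 0 6 0 0 0" --pt "1 0 0 8 0 0 0"

```text
time: 32.95
tcp_pos: [0.481, 0.1392, 0.1416]
ee_rot: [0.0, 0.73, 0.684, 0.0]
ft_force: [-0.7, -0.4, -2.0]
opening: 0.0612
finger_force: 49.9
```

Call:
play_rows --pt "1 0 0 2 0 0 0" --pt "1 0 0 4 0 0 0"

```text
time: 33.15
tcp_pos: [0.4809, 0.1393, 0.1376]
ee_rot: [0.0, 0.73, 0.684, 0.0]
ft_force: [0.3, -0.5, -1.3]
opening: 0.0609
finger_force: 49.9
```

Call:
play_rows --pt "1 0 0 2 0 0 0" --pt "1 0 0 4 0 0 0"

```text
time: 33.35
tcp_pos: [0.4808, 0.1392, 0.1335]
ee_rot: [0.0, 0.73, 0.684, 0.0]
ft_force: [0.3, 0.1, -1.7]
opening: 0.0615
finger_force: 49.9
```

Call:
play_rows --pt "1 0 0 5 0 0 0" --pt "1 0 0 10 0 0 0" --pt "1 1 0 10 0 0 0" --pt "1 1 0 10 0 0 0"

```text
time: 33.75
tcp_pos: [0.4803, 0.1393, 0.1231]
ee_rot: [0.0, 0.73, 0.684, -0.001]
ft_force: [-0.2, -2.1, -2.7]
opening: 0.061
finger_force: 49.7
```

Call:
play_rows --pt "1 1 0 0 0 0 0" --pt "1 2 0 0 0 0 0" --pt "1 2 0 0 0 0 0"

```text
time: 34.05
tcp_pos: [0.4803, 0.1392, 0.1233]
ee_rot: [0.001, 0.73, 0.683, -0.002]
ft_force: [-0.0, -5.4, -1.7]
opening: 0.061
finger_force: 50.0
```

Call:
play_rows --pt "1 1 0 0 0 0 0" --pt "1 2 0 0 0 0 0" --pt "1 2 0 0 0 0 0"

```text
time: 34.35
tcp_pos: [0.4802, 0.1391, 0.1232]
ee_rot: [0.002, 0.73, 0.683, -0.004]
ft_force: [-1.5, -9.6, 2.5]
opening: 0.0612
finger_force: 50.3
```

Call:
play_rows --pt "1 -4 0 0 0 0 0" --pt "1 -8 0 0 0 0 0" --pt "1 -8 0 20 0 0 0" --pt "1 -8 0 40 0 0 0" --pt "1 -8 0 50 0 0 0"

```text
time: 34.85
tcp_pos: [0.4805, 0.1369, 0.0727]
ee_rot: [-0.001, 0.73, 0.684, 0.0]
ft_force: [-0.3, -0.8, -0.7]
opening: 0.061
finger_force: 49.9
```

Call:
play_rows --pt "1 0 0 3 0 0 0" --pt "1 0 0 6 0 0 0" --pt "1 0 0 8 0 0 0" --pt "1 0 0 10 0 0 0"

```text
time: 35.25
tcp_pos: [0.4811, 0.1365, 0.064]
ee_rot: [0.0, 0.73, 0.684, 0.001]
ft_force: [-0.0, -0.2, -1.1]
opening: 0.0611
finger_force: 49.9
```

Call:
play_rows --pt "1 0 0 1 0 0 0" --pt "1 0 0 2 0 0 0" --pt "1 0 0 3 0 0 0"

```text
time: 35.55
tcp_pos: [0.4808, 0.1362, 0.0607]
ee_rot: [0.0, 0.73, 0.684, 0.0]
ft_force: [0.3, 0.6, -1.6]
opening: 0.0617
finger_force: 49.9
```

Call:
play_rows --pt "1 0 0 1 0 0 0" --pt "1 0 0 2 0 0 0"

```text
time: 35.75
tcp_pos: [0.4806, 0.1361, 0.0585]
ee_rot: [0.0, 0.73, 0.684, 0.0]
ft_force: [0.3, 0.4, -1.3]
opening: 0.061
finger_force: 49.9
```

Call:
play_rows --pt "1 0 0 1 0 0 0" --pt "1 0 0 1.5 0 0 0" --pt "1 0 0 1.5 0 0 0"

```text
time: 36.05
tcp_pos: [0.4807, 0.1361, 0.0576]
ee_rot: [0.0, 0.73, 0.684, 0.0]
ft_force: [-0.8, -0.8, 4.8]
opening: 0.0607
finger_force: 50.5
```

Call:
play_rows --pt "1 0 0 0.7 0 0 0" --pt "1 0 0 0.7 0 0 0"

```text
time: 36.25
tcp_pos: [0.4807, 0.1361, 0.0575]
ee_rot: [0.001, 0.73, 0.684, 0.0]
ft_force: [-2.2, -2.0, 13.2]
opening: 0.0617
finger_force: 51.5
```

Red seated at the predicted height (13 N). Release; work out the lid pose and nearby obstacles.

Call:
play_rows --pt "0.3 0 0 -1 0 0 0" --pt "-1 0 0 -1 0 0 0" --pt "-1 0 0 -1 0 0 0" --pt "-1 0 0 -1 0 0 0" --pt "-1 0 0 -1 0 0 0"

```text
time: 36.75
tcp_pos: [0.4806, 0.1362, 0.0572]
ee_rot: [-0.0, 0.73, 0.684, -0.0]
ft_force: [-0.0, 0.3, -0.8]
opening: 0.0854
finger_force: 0.0
```

Call:
play_rows --pt "-1 0 0 -30 0 0 0" --pt "-1 0 0 -70 0 0 0" --pt "-1 0 0 -120 0 0 0" --pt "-1 0 0 -135 0 0 0" --pt "-1 0 0 -135 0 0 0"

```text
time: 37.25
tcp_pos: [0.4823, 0.137, 0.1948]
ee_rot: [0.001, 0.73, 0.684, 0.003]
ft_force: [0.7, 0.1, -0.5]
opening: 0.0852
finger_force: 0.0
```

```bash
python3 - <<'E'
from h import *
w=S.plane([(149,285.2),(112.4,304.6)],.027)[:,:2]; d=w[1]-w[0];print(np.degrees(np.arctan2(d[1],d[0])))
print("can, tin, scissors",S.plane([(134,252),(159,237)],0.0),S.plane([(140,275),(125,270)],.005),"mug/plate",T.plane([(185,148),(150,163)],0))
mv((.56,.371,.05),-1)
E
```

```text
88.33712831275109
can, tin, scissors [[0.7642 0.2642 0.    ]
 [0.7745 0.1685 0.    ]] [[0.6523 0.3022 0.005 ]
 [0.703  0.3252 0.005 ]] mug/plate [[0.6598 0.434  0.    ]
 [0.5163 0.5164 0.    ]]
at [0.4823 0.137  0.1948] heading -3.8 t 37.25 | shift [238.3  61.5 145.6] turn [ 0.005 -0.002 -0.048] F [ 0.7  0.1 -0.5] op 0.0852
```

Call:
play_rows --pt "-1 45 12 0 0 0 0" --pt "-1 90 24 0 0 0 0" --pt "-1 135 36 0 0 0 0" --pt "-1 180 48 10 0 0 -0.047" --pt "-1 222 58 30 0 0 -0.047"

```text
time: 37.75
tcp_pos: [0.5537, 0.3562, 0.1615]
ee_rot: [0.0, 0.713, 0.701, 0.001]
ft_force: [1.2, -0.0, 0.9]
opening: 0.0854
finger_force: 0.0
```

Call:
play_rows --pt "-1 12 3 40 0 0 0" --pt "-1 16 4 80 0 0 0" --pt "-1 16 4 115 0 0 0" --pt "-1 16 4 115 0 0 0" --pt "-1 16 4 115 0 0 0"

```text
time: 38.25
tcp_pos: [0.5565, 0.3694, 0.0464]
ee_rot: [-0.0, 0.713, 0.701, -0.001]
ft_force: [0.1, 0.6, -0.2]
opening: 0.0854
finger_force: 0.0
```

```bash
python3 - <<'E'
from h import *
mv((.56,.371,-.018),-1.1)
E
```

```text
at [0.5565 0.3694 0.0464] heading -1.0 t 38.25 | shift [ 1.8  3.6 64.4] turn [-0.002  0.002  0.001] F [ 0.1  0.6 -0.2] op 0.0854
```

Call:
play_rows --pt "-1 2 3.5 15 0 0 0" --pt "-1 2 3.5 30 0 0 0" --pt "-1 2 3.5 45 0 0 0" --pt "-1 2 3.5 55 0 0 0" --pt "-1 2 3.5 64 0 0 0"

```text
time: 38.75
tcp_pos: [0.5604, 0.3714, -0.0178]
ee_rot: [0.0, 0.713, 0.701, -0.0]
ft_force: [-0.0, -0.1, -0.4]
opening: 0.0854
finger_force: 0.0
```

Call:
play_rows --pt "0.3 0 0 0 0 0 0" --pt "0.6 0 0 0 0 0 0" --pt "1 0 0 0 0 0 0" --pt "1 0 0 0 0 0 0" --pt "1 0 0 0 0 0 0" --grip_force 45

```text
time: 39.25
tcp_pos: [0.5615, 0.3724, -0.0156]
ee_rot: [0.0, 0.714, 0.701, 0.001]
ft_force: [-0.6, -0.3, 3.6]
opening: 0.0267
finger_force: 44.8
```

Call:
play_rows --pt "1 0 0 0 0 0 0" --pt "1 0 0 0 0 0 0" --pt "1 0 0 0 0 0 0"

```text
time: 39.55
tcp_pos: [0.5615, 0.3723, -0.0156]
ee_rot: [0.0, 0.714, 0.701, 0.001]
ft_force: [0.8, 0.6, 5.9]
opening: 0.0267
finger_force: 45.0
```

Call:
play_rows --pt "1 0 0 -10 0 0 0" --pt "1 0 0 -50 0 0 0" --pt "1 0 0 -100 0 0 0" --pt "1 0 0 -150 0 0 0" --pt "1 0 0 -200 0 0 0"

```text
time: 40.05
tcp_pos: [0.5599, 0.3712, 0.1853]
ee_rot: [-0.0, 0.713, 0.701, -0.001]
ft_force: [0.4, -0.0, -1.4]
opening: 0.0265
finger_force: 44.6
```

Call:
play_rows --pt "1 0 0 -15 0 0 0.047" --pt "1 0 0 -15 0 0 0.047" --pt "1 0 0 -15 0 0 0.047"

```text
time: 40.35
tcp_pos: [0.56, 0.3706, 0.1968]
ee_rot: [0.0, 0.729, 0.684, -0.002]
ft_force: [0.1, -0.5, -1.9]
opening: 0.0264
finger_force: 44.7
```

```bash
python3 - <<'E'
from h import *
mv((.4807,.136,.2),-3.7)
s=snap("side","side8");t=snap("top","top8")
o=arm.get_obs()["tcp_pos"];a=S.proj(o-[0,0,0.0])[0];b=T.proj(o)[0]
def crop(im,u,w=50,h=60,k=8):
    x,y=int(u[0])-w//2,max(0,int(u[1])-h//2)
    c=cv2.resize(im[y:y+h,x:x+w],None,fx=k,fy=k,interpolation=cv2.INTER_CUBIC)
    for i in range(0,w,10): cv2.putText(c,str(x+i),(i*k,10),0,.35,(0,0,255),1); cv2.line(c,(i*k,12),(i*k,18),(0,0,255),1)
    for i in range(0,h,10): cv2.putText(c,str(y+i),(0,i*k+4),0,.35,(0,0,255),1); cv2.line(c,(25,i*k),(31,i*k),(0,0,255),1)
    return c
cv2.imwrite("pics/c10.png",np.hstack([crop(s,a),crop(t,b)]))
E
```

```text
at [0.56   0.3706 0.1968] heading -3.7 t 40.35 | shift [-239.2  -64.1   -2.4] turn [-0.002  0.003  0.   ] F [ 0.1 -0.5 -1.9] op 0.0264
```

View pics/c10.png

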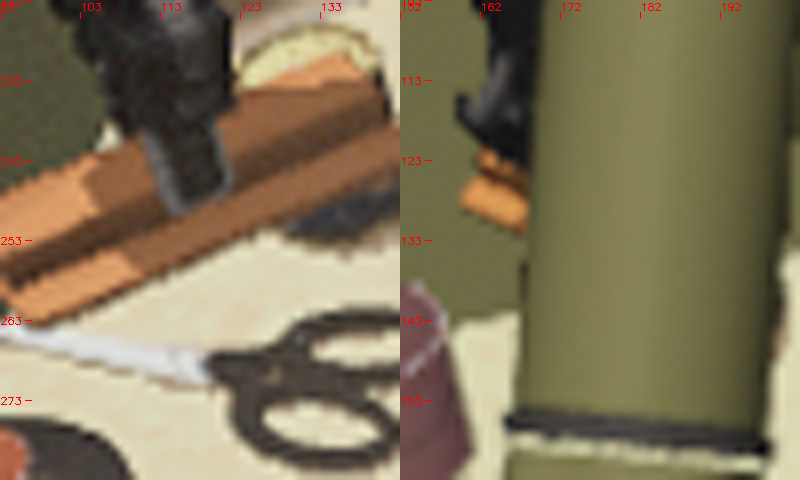

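Lid held level; finger at side (117,245), rib's right end at (141,240). Check how far its end lies from the fingers.

```bash
python3 - <<'E'
from h import *
print("tip bias",S.plane([(315.4,184)],.1405)-[.5001,-.2806,.1405])
x0,y0=117-25+1,0
P=lambda x,y:(93+x/8-.5,223+y/8-.5)
for p in((345,50),(385,90)): print(S.plane([P(*p)],.2394)-[.56,.3706,.2394])
im=cv2.imread("pics/side8.png");h=cv2.cvtColor(im,cv2.COLOR_BGR2HSV)
m=cv2.inRange(h,(5,90,40),(18,255,255));m[:225]=0;m[270:]=0;m[:,160:]=0
k,_,st,_=cv2.connectedComponentsWithStats(m);print(st[1:][st[1:,4]>40])
c=max(cv2.findContours(m,cv2.RETR_EXTERNAL,cv2.CHAIN_APPROX_NONE)[0],key=cv2.contourArea)
q=cv2.approxPolyDP(cv2.convexHull(c),1.5,True)[:,0];print(q)
print(im[200:280:4,60:100:4].mean(2).astype(int) if False else "")
cv2.imwrite("pics/c11.png",cv2.resize(im[205:285,55:165],None,fx=7,fy=7,interpolation=cv2.INTER_CUBIC))
E
```

```text
tip bias [[-0.0055  0.0081 -0.    ]]
[[ 0.0054 -0.0619  0.    ]]
[[-0.0219 -0.0615  0.    ]]
[[ 88 229  56  35 840]
 [152 228   8  11  67]]
[[143 239]
 [143 244]
 [ 98 263]
 [ 92 259]
 [ 88 252]
 [ 91 247]
 [122 232]
 [134 229]
 [139 232]]
```

View pics/c11.png

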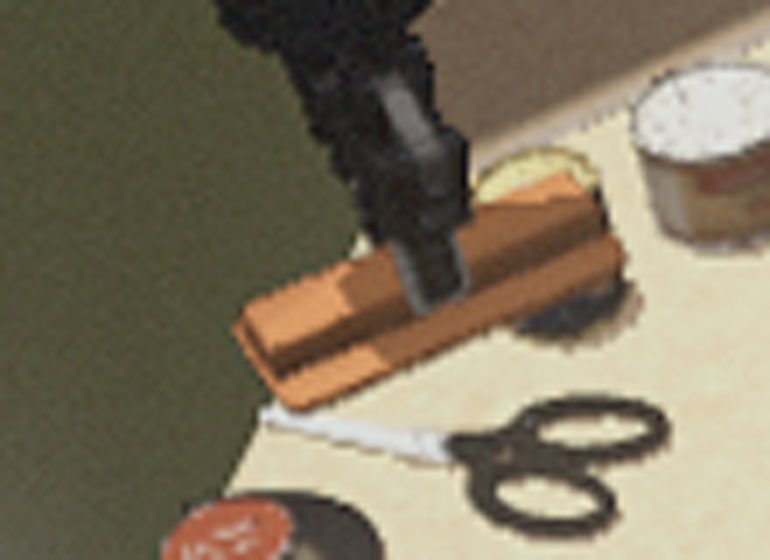

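Lid is level, rib from about side (93,254) to (141,234), finger in the middle.

```bash
python3 - <<'E'
from h import *
print(S.plane([(140.6,233.7),(93.4,254.4)],.2394)-[.56,.3706,.2394])
E
```

```text
[[-0.0217 -0.0616  0.    ]
 [-0.0132  0.0616  0.    ]]
```

Call:
play_rows --pt "1 -45 -12 -3 0 0 0" --pt "1 -90 -24 -3 0 0 0" --pt "1 -135 -36 -3 0 0 0" --pt "1 -180 -48 -3 0 0 0" --pt "1 -222 -59 -3 0 0 0"

```text
time: 40.95
tcp_pos: [0.4853, 0.1512, 0.1995]
ee_rot: [-0.001, 0.73, 0.684, -0.002]
ft_force: [1.5, -0.9, -0.5]
opening: 0.0267
finger_force: 44.7
```

Call:
play_rows --pt "1 -14 -5 0 0 0 0" --pt "1 -14 -5 0 0 0 0" --pt "1 -14 -5 0 0 0 0" --pt "1 -14 -5 0 0 0 0"

```text
time: 41.35
tcp_pos: [0.4819, 0.1426, 0.2012]
ee_rot: [-0.001, 0.729, 0.685, 0.001]
ft_force: [0.0, 0.5, -0.6]
opening: 0.0265
finger_force: 44.7
```

```bash
python3 - <<'E'
from h import *
mv((.4807,.14,.2),-3.7)
s=snap("side","side9");t=snap("top","top9")
def crop(im,x,y,w,h,k):
    c=cv2.resize(im[y:y+h,x:x+w],None,fx=k,fy=k,interpolation=cv2.INTER_CUBIC)
    for i in range(0,w,10): cv2.putText(c,str(x+i),(i*k,10),0,.35,(0,0,255),1); cv2.line(c,(i*k,12),(i*k,18),(0,0,255),1)
    for i in range(0,h,10): cv2.putText(c,str(y+i),(0,i*k+4),0,.35,(0,0,255),1); cv2.line(c,(25,i*k),(31,i*k),(0,0,255),1)
    return c
cv2.imwrite("pics/c12.png",np.vstack([crop(s,170,200,80,50,10)[:500],crop(t,195,140,80,10,10)]))
E
```

```text
at [0.4819 0.1426 0.2012] heading -3.6 t 41.35 | shift [-2.7 -1.   1.1] turn [-0.    -0.002  0.002] F [ 0.   0.5 -0.6] op 0.0265
```

View pics/c12.png

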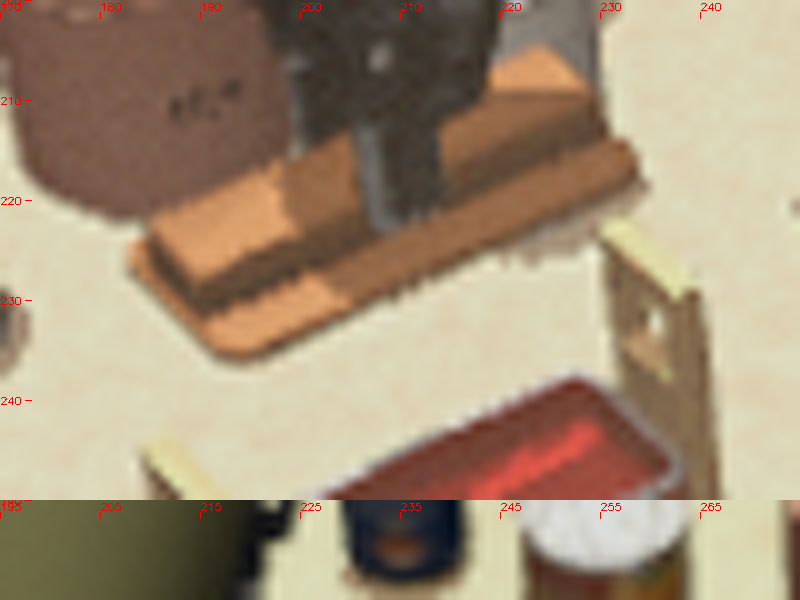

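Lid over the frame, rib front-top corners at side (229.7,208.5) and (189.5,227.7); posts (234.5,225.7),(188.5,247.7).

```bash
python3 - <<'E'
from h import *
ex=np.array([.066,.998]);ey=np.array([-.998,.066])
c=S.plane([(234.5,225.7),(188.5,247.7)],.172)[:,:2].mean(0)
w=S.plane([(229.7,208.5),(189.5,227.7)],.2438)[:,:2]-c
print(w@ex,w@ey,(w@ex).mean())
# plate: right end corner, left-front
w=S.plane([(233.4,217.2-.8),(193.5,235.5)],.2208)[:,:2]-c
print(w@ex,w@ey)
E
```

```text
[-0.0598  0.0646] [0.0083 0.0114] 0.0023862978034616227
[-0.0631  0.061 ] [0.0178 0.0194]
```

Call:
play_rows --pt "1 -2.5 -1 10 0 0 0" --pt "1 -2.5 -1 20 0 0 0" --pt "1 -2.5 -1 30 0 0 0" --pt "1 -2.5 -1 36 0 0 0" --pt "1 -2.5 -1 40 0 0 0"

```text
time: 41.95
tcp_pos: [0.48, 0.1379, 0.1604]
ee_rot: [-0.0, 0.73, 0.684, -0.001]
ft_force: [0.8, 0.0, -0.4]
opening: 0.0264
finger_force: 44.7
```

Call:
play_rows --pt "1 0 0 2 0 0 0" --pt "1 0 0 4 0 0 0" --pt "1 0 0 6 0 0 0"

```text
time: 42.25
tcp_pos: [0.4806, 0.1381, 0.1555]
ee_rot: [0.0, 0.73, 0.684, 0.0]
ft_force: [-0.4, 0.2, -0.6]
opening: 0.0265
finger_force: 44.7
```

Call:
play_rows --pt "1 0 0 2 0 0 0" --pt "1 0 0 4 0 0 0"

```text
time: 42.45
tcp_pos: [0.4805, 0.138, 0.1514]
ee_rot: [0.0, 0.73, 0.684, 0.0]
ft_force: [-0.3, 0.7, -0.9]
opening: 0.0265
finger_force: 44.7
```

Call:
play_rows --pt "1 0 0 2 0 0 0" --pt "1 0 0 4 0 0 0"

```text
time: 42.65
tcp_pos: [0.4804, 0.138, 0.1473]
ee_rot: [0.0, 0.73, 0.684, 0.0]
ft_force: [0.5, 0.6, -0.6]
opening: 0.0265
finger_force: 44.7
```

Call:
play_rows --pt "1 0 0 3 0 0 0" --pt "1 0 0 6 0 0 0" --pt "1 1 0 6 0 0 0" --pt "1 1 0 6 0 0 0"

```text
time: 43.05
tcp_pos: [0.4804, 0.1393, 0.1413]
ee_rot: [-0.0, 0.73, 0.684, 0.0]
ft_force: [-0.3, 0.4, -1.1]
opening: 0.0265
finger_force: 44.7
```

Call:
play_rows --pt "1 1 0 0 0 0 0" --pt "1 2 0 0 0 0 0" --pt "1 2 0 0 0 0 0"

```text
time: 43.35
tcp_pos: [0.4807, 0.1413, 0.1415]
ee_rot: [0.0, 0.73, 0.684, 0.0]
ft_force: [-0.4, 0.1, -1.4]
opening: 0.0264
finger_force: 44.7
```

Call:
play_rows --pt "1 1 0 0 0 0 0" --pt "1 2 0 0 0 0 0" --pt "1 2 0 0 0 0 0"

```text
time: 43.65
tcp_pos: [0.4807, 0.1423, 0.1413]
ee_rot: [0.0, 0.73, 0.684, -0.001]
ft_force: [0.9, -2.7, -0.7]
opening: 0.0263
finger_force: 44.8
```

Call:
play_rows --pt "1 -2 0 0 0 0 0" --pt "1 -4 0 0 0 0 0" --pt "1 -4 0 12 0 0 0" --pt "1 -4 0 24 0 0 0" --pt "1 -4 0 34 0 0 0"

```text
time: 44.15
tcp_pos: [0.4799, 0.1388, 0.1059]
ee_rot: [-0.0, 0.73, 0.684, -0.001]
ft_force: [-0.1, -0.4, -1.5]
opening: 0.0266
finger_force: 44.7
```

Call:
play_rows --pt "1 0 0 2 0 0 0" --pt "1 0 0 4 0 0 0" --pt "1 0 0 6 0 0 0"

```text
time: 44.45
tcp_pos: [0.4806, 0.1393, 0.1013]
ee_rot: [0.0, 0.73, 0.684, 0.0]
ft_force: [0.1, 0.3, -0.2]
opening: 0.0268
finger_force: 44.7
```

Call:
play_rows --pt "1 0 0 1 0 0 0" --pt "1 0 0 2 0 0 0" --pt "1 0 0 2.5 0 0 0"

```text
time: 44.75
tcp_pos: [0.4806, 0.139, 0.099]
ee_rot: [0.0, 0.73, 0.684, 0.0]
ft_force: [-0.3, -0.3, -0.5]
opening: 0.0265
finger_force: 44.7
```

Call:
play_rows --pt "1 0 0 1 0 0 0" --pt "1 0 0 2 0 0 0"

```text
time: 44.95
tcp_pos: [0.4806, 0.139, 0.0972]
ee_rot: [0.0, 0.73, 0.684, 0.0]
ft_force: [-2.7, -2.1, 14.2]
opening: 0.0267
finger_force: 46.5
```

Call:
play_rows --pt "0.3 0 0 0 0 0 0" --pt "-0.3 0 0 0 0 0 0" --pt "-0.3 0 0 -1 0 0 0" --pt "-0.3 0 0 -20 0 0 0" --pt "-0.3 0 0 -60 0 0 0"

```text
time: 45.45
tcp_pos: [0.4785, 0.1379, 0.1555]
ee_rot: [-0.001, 0.73, 0.684, -0.003]
ft_force: [1.8, -0.0, -0.1]
opening: 0.0557
finger_force: 0.0
```

Call:
play_rows --pt "-0.3 0 0 -40 0 0 0" --pt "-0.3 0 0 -60 0 0 0" --pt "-0.3 0 0 -60 0 0 0"

```text
time: 45.75
tcp_pos: [0.4823, 0.1402, 0.2197]
ee_rot: [0.001, 0.73, 0.684, 0.003]
ft_force: [0.5, -0.6, -0.4]
opening: 0.0555
finger_force: 0.0
```

```bash
python3 - <<'E'
from h import *
mv((.5,-.1,.2),None)
def key(C,f,box,n):
    im=cv2.imread(f);h=cv2.cvtColor(im,cv2.COLOR_BGR2HSV);x,y,w,hh=box
    m=np.zeros(h.shape[:2],np.uint8);sub=h[y:y+hh,x:x+w];m[y:y+hh,x:x+w]=((sub[...,2]<135)&(sub[...,1]>60)&((sub[...,0]<20)|(sub[...,0]>170))).astype(np.uint8)*255
    c=max(cv2.findContours(m,cv2.RETR_EXTERNAL,cv2.CHAIN_APPROX_NONE)[0],key=cv2.contourArea)
    mm=np.zeros_like(m);cv2.drawContours(mm,[c],-1,255,-1);p=np.argwhere(mm)[:,::-1].astype(float)
    w3=C.plane(p,.010)[:,:2].astype(np.float32);vx,vy,cx,cy=cv2.fitLine(w3,cv2.DIST_L2,0,.01,.01).ravel()
    d=np.array([vx,vy]); d*=np.sign(d[1]); t=(w3-[cx,cy])@d; s=(w3-[cx,cy])@[-d[1],d[0]]
    print(n,len(p),"rect",cv2.boxingRect(c) if 0 else cv2.boundingRect(c),"yaw",np.degrees(np.arctan2(d[1],d[0])),"ends",[cx,cy]+d*t.min(),[cx,cy]+d*t.max(),"len",np.ptp(t))
    for a in np.linspace(t.min(),t.max(),8)[:-1]:
        q=(t>=a)&(t<a+np.ptp(t)/7);print(" ",(a*1000).round(),(s[q].min()*1000).round(1),(s[q].max()*1000).round(1),"mid",[cx,cy]+d*(a+np.ptp(t)/14)+np.array([-d[1],d[0]])*(s[q].min()+s[q].max())/2)
key(S,"pics/side0.png",(240,212,68,40),"side"); key(T,"pics/top1.png",(270,186,35,58),"top")
E
```

```text
at [0.4823 0.1402 0.2197] heading -3.7 t 45.75 | shift [-238.6   33.3   19.3] turn [ 0.006 -0.003  0.   ] F [ 0.5 -0.6 -0.4] op 0.0555
side 333 rect (250, 220, 54, 29) yaw 10.280158 ends [ 0.407  -0.1397] [ 0.6292 -0.0994] len 0.22582456
  -99.0 -17.4 15.1 mid [ 0.4231 -0.138 ]
  -67.0 -17.7 14.9 mid [ 0.4549 -0.1324]
  -34.0 -12.5 12.9 mid [ 0.4863 -0.1251]
  -2.0 -12.6 12.8 mid [ 0.5181 -0.1195]
  30.0 -11.2 12.6 mid [ 0.5497 -0.1131]
  63.0 -9.7 10.5 mid [ 0.5815 -0.1076]
  95.0 -7.9 8.3 mid [ 0.6133 -0.1021]
top 201 rect (275, 194, 21, 44) yaw 7.668031 ends [ 0.4053 -0.1407] [ 0.6296 -0.1105] len 0.22634195
  -106.0 -9.0 9.5 mid [ 0.4213 -0.1383]
  -74.0 -8.5 9.0 mid [ 0.4533 -0.134 ]
  -42.0 -8.6 8.6 mid [ 0.4854 -0.1299]
  -9.0 -8.7 8.2 mid [ 0.5175 -0.1258]
  23.0 -8.2 8.3 mid [ 0.5495 -0.1212]
  55.0 -7.7 7.9 mid [ 0.5815 -0.1168]
  88.0 -7.7 7.4 mid [ 0.6136 -0.1128]
```

```bash
python3 - <<'E'
from h import *
mv((.424,-.140,.05),-81.5); print(arm.get_obs()["joint_pos"])
E
```

```text
at [0.4823 0.1402 0.2197] heading -3.7 t 45.75 | shift [-283.8  -40.8  168.8] turn [ 0.003 -0.006  1.357] F [ 0.5 -0.6 -0.4] op 0.0555
[ 0.0919  0.579  -0.7446  1.8935  0.5122  0.8617 -0.9789]
```

Call:
play_rows --pt "-0.3 -45 -6 0 0 0 0" --pt "-0.3 -90 -12 0 0 0 0" --pt "-0.3 -135 -18 0 0 0 0" --pt "-0.3 -180 -25 0 0 0 0" --pt "-0.3 -225 -32 0 0 0 0"

```text
time: 46.25
tcp_pos: [0.4325, -0.0852, 0.2159]
ee_rot: [-0.001, 0.73, 0.684, -0.001]
ft_force: [1.3, -0.4, 0.1]
opening: 0.0556
finger_force: 0.0
```

Call:
play_rows --pt "-0.3 -40 -6 10 0 0 0.13" --pt "-0.3 -59 -9 20 0 0 0.26" --pt "-0.3 -59 -9 40 0 0 0.4" --pt "-0.3 -59 -9 60 0 0 0.54" --pt "-0.3 -59 -9 80 0 0 0.68"

```text
time: 46.75
tcp_pos: [0.4201, -0.142, 0.1354]
ee_rot: [-0.0, 0.917, 0.398, -0.001]
ft_force: [0.2, 0.6, -1.1]
opening: 0.0558
finger_force: 0.0
```

Call:
play_rows --pt "-0.3 0 0 20 0 0 0.13" --pt "-0.3 0 0 40 0 0 0.27" --pt "-0.3 0 0 60 0 0 0.4" --pt "-0.3 0 0 80 0 0 0.54" --pt "-0.3 0 0 88 0 0 0.677"

```text
time: 47.25
tcp_pos: [0.4195, -0.1413, 0.0468]
ee_rot: [-0.0, 0.997, 0.072, -0.002]
ft_force: [-0.2, -0.3, -0.1]
opening: 0.0559
finger_force: 0.0
```

Call:
play_rows --pt "-0.3 0 0 0 0 0 0" --pt "-0.3 0 0 0 0 0 0"

```text
time: 47.45
tcp_pos: [0.4205, -0.1415, 0.0485]
ee_rot: [-0.0, 0.997, 0.076, -0.001]
ft_force: [-0.1, 0.1, -0.5]
opening: 0.0554
finger_force: 0.0
```

```bash
python3 - <<'E'
from h import *
mv((.424,-.140,-.0225),-81.5)
E
```

```text
at [ 0.4205 -0.1415  0.0485] heading -81.3 t 47.45 | shift [ 3.7 -0.9 71. ] turn [-0.     0.001  0.004] F [-0.1  0.1 -0.5] op 0.0554
```

Call:
play_rows --pt "-0.3 3.5 -1 20 0 0 0" --pt "-0.3 3.5 -1 40 0 0 0" --pt "-0.3 3.5 -1 55 0 0 0" --pt "-0.3 3.5 -1 63 0 0 0" --pt "-0.3 3.5 -1 69 0 0 0"

```text
time: 47.95
tcp_pos: [0.4258, -0.1412, -0.0141]
ee_rot: [-0.0, 0.997, 0.076, -0.002]
ft_force: [-0.4, -0.8, -1.1]
opening: 0.0552
finger_force: 0.0
```

Call:
play_rows --pt "0.3 0 0 0 0 0 0" --pt "0.6 0 0 0 0 0 0" --pt "1 0 0 0 0 0 0" --pt "1 0 0 0 0 0 0" --pt "1 0 0 0 0 0 0" --grip_force 60

```text
time: 48.45
tcp_pos: [0.4258, -0.1412, -0.0133]
ee_rot: [0.0, 0.997, 0.074, -0.002]
ft_force: [0.1, -0.4, 6.2]
opening: 0.0159
finger_force: 59.1
```

```bash
python3 - <<'E'
from h import *
mv((.424,-.140,-.02),-81.5);print(arm.get_obs()["finger_force"])
E
```

```text
at [ 0.4258 -0.1412 -0.0133] heading -81.5 t 48.45 | shift [-1.5 -1.5  6.7] turn [-0.     0.003  0.001] F [ 0.1 -0.4  6.2] op 0.0159
59.09457206726074
```

Call:
play_rows --pt "1 0 0 -5 0 0 0" --pt "1 0 0 -15 0 0 0" --pt "1 0 0 -30 0 0 0" --pt "1 0 0 -50 0 0 0" --pt "1 0 0 -80 0 0 0"

```text
time: 48.95
tcp_pos: [0.4246, -0.141, 0.0665]
ee_rot: [-0.0, 0.997, 0.075, -0.004]
ft_force: [0.3, -0.6, -0.8]
opening: 0.0159
finger_force: 58.6
```

```bash
python3 - <<'E'
from h import *
mv((.4605,-.173,.17),-3.7);o=arm.get_obs();print(o["joint_pos"],o["moment"])
snap("side","side10");snap("top","top10")
im=cv2.imread("pics/side10.png");h=cv2.cvtColor(im,cv2.COLOR_BGR2HSV)
# brown key pixels near nose (far from gripper)
m=((h[...,2]<135)&(h[...,1]>60)&((h[...,0]<20)|(h[...,0]>170))).astype(np.uint8)*255
m[:150]=0;m[260:]=0;m[:,:200]=0;m[:,330:]=0
k,lab,st,_=cv2.connectedComponentsWithStats(m);print(st[1:][st[1:,4]>40])
E
```

```text
at [ 0.4246 -0.141   0.0665] heading -81.4 t 48.95 | shift [  30.    36.8 -103.8] turn [-0.006  0.005 -1.357] F [ 0.3 -0.6 -0.8] op 0.0159
[ 0.4759  0.7463 -0.4165  2.1871  0.8396  0.379  -2.0645] [-0.0248 -0.0288  0.0122]
[[200 150  34  13 168]
 [219 150  64  27 501]
 [248 165  15  13 108]
 [288 180  11  18  50]
 [248 182  64  47 509]
 [200 229  43  31 320]]
```

```bash
python3 - <<'E'
from h import *
for f,C,box,dk in(("pics/side10.png",S,(236,178,72,55),140),("pics/top10.png",T,(268,160,40,75),120)):
    im=cv2.imread(f);h=cv2.cvtColor(im,cv2.COLOR_BGR2HSV);x,y,w,hh=box
    m=((h[...,2]<135)&(h[...,1]>60)&((h[...,0]<20)|(h[...,0]>170))).astype(np.uint8)*255
    z=np.zeros_like(m);z[y:y+hh,x:x+w]=m[y:y+hh,x:x+w]
    k,lab,st,_=cv2.connectedComponentsWithStats(z);i=1+np.argmax(st[1:,4]);p=np.argwhere(lab==i)[:,::-1].astype(float)
    print(f,st[i])
    for zz in(.08,.09):
        w3=C.plane(p,zz)[:,:2]; d=np.array([np.cos(np.radians(8.6)),np.sin(np.radians(8.6))]);n=np.array([-d[1],d[0]])
        r=w3-[.4246,-.141];t=r@d;s=r@n
        print(zz,"t",t.min(),t.max());print([(round(a,3),round(np.median(s[(t>a)&(t<a+.03)]),4)) for a in(.04,.08,.12,.16,.19)])
# background-expected: original key nose/ butt in same frame
E
```

```text
pics/side10.png [248 182  60  47 481]
0.08 t -0.009599459538020659 0.21483853159285918
[(0.04, np.float64(-0.0171)), (0.08, np.float64(-0.0803)), (0.12, np.float64(-0.0017)), (0.16, np.float64(0.0023)), (0.19, np.float64(0.0042))]
0.09 t -0.017240868916829608 0.20488976741469142
[(0.04, np.float64(-0.0211)), (0.08, np.float64(-0.0704)), (0.12, np.float64(0.0098)), (0.16, np.float64(0.0118)), (0.19, np.float64(0.0137))]
pics/top10.png [289 179   8  20  75]
0.08 t 0.12297959879970827 0.22388307018954504
[(0.04, np.float64(nan)), (0.08, np.float64(nan)), (0.12, np.float64(-0.0023)), (0.16, np.float64(0.0034)), (0.19, np.float64(0.0027))]
0.09 t 0.11489944575803836 0.21511366754810224
[(0.04, np.float64(nan)), (0.08, np.float64(nan)), (0.12, np.float64(-0.0032)), (0.16, np.float64(0.0002)), (0.19, np.float64(0.0009))]
  return _methods._mean(a, axis=axis, dtype=dtype,
  ret = ret.dtype.type(ret / rcount)
```

Call:
play_rows --pt "1 0 10 -30 0 0 0" --pt "1 10 20 -60 0 0 -0.1" --pt "1 20 30 -90 0 0 -0.22" --pt "1 30 40 -104 0 0 -0.35" --pt "1 30 40 -104 0 0 -0.48"

```text
time: 49.55
tcp_pos: [0.4644, -0.1778, 0.1716]
ee_rot: [0.001, 0.951, 0.31, 0.0]
ft_force: [-0.0, -0.2, -0.4]
opening: 0.0156
finger_force: 58.8
```

Call:
play_rows --pt "1 0 0 0 0 0 -0.13" --pt "1 0 0 0 0 0 -0.26" --pt "1 0 0 0 0 0 -0.39" --pt "1 0 0 0 0 0 -0.52" --pt "1 0 0 0 0 0 -0.65"

```text
time: 50.05
tcp_pos: [0.461, -0.1764, 0.1692]
ee_rot: [-0.002, 0.801, 0.599, -0.002]
ft_force: [-0.2, 1.4, -0.5]
opening: 0.0161
finger_force: 58.8
```

Call:
play_rows --pt "1 0 0 0 0 0 -0.13" --pt "1 0 0 0 0 0 -0.22" --pt "1 0 0 0 0 0 -0.22" --pt "1 0 0 0 0 0 -0.22"

```text
time: 50.45
tcp_pos: [0.4614, -0.1763, 0.1694]
ee_rot: [-0.002, 0.733, 0.68, -0.002]
ft_force: [-0.4, 0.2, -1.3]
opening: 0.0157
finger_force: 58.8
```

```bash
python3 - <<'E'
from h import *
mv((.4605,-.173,.1285),-3.7);o=arm.get_obs();print(o["joint_pos"],o["moment"])
s=snap("side","side11");t=snap("top","top11")
for n,im,C in(("s",s,S),("t",t,T)):
    h=cv2.cvtColor(im,cv2.COLOR_BGR2HSV)
    m=((h[...,2]<135)&(h[...,1]>60)&((h[...,0]<20)|(h[...,0]>170))).astype(np.uint8)*255
    tcp=o["tcp_pos"];ex=np.array([.0645,.998]);q=C.proj(np.array([np.r_[tcp[:2]+ex*a,tcp[2]+.016] for a in np.linspace(.05,.23,10)]))
    b=cv2.boundingRect(q.astype(np.float32)); z=np.zeros_like(m);pad=9
    sl=np.s_[b[1]-pad:b[1]+b[3]+pad,b[0]-pad:b[0]+b[2]+pad];z[sl]=m[sl]
    k,lab,st,_=cv2.connectedComponentsWithStats(z);i=1+np.argmax(st[1:,4]);p=np.argwhere(lab==i)[:,::-1].astype(float)
    r=C.plane(p,tcp[2]+.017)[:,:2]-tcp[:2];tt=r@ex;ss=r@[-ex[1],ex[0]]
    print(n,st[i],b,tt.min(),tt.max(),[(a,round((ss[(tt>a)&(tt<a+.03)].min()+ss[(tt>a)&(tt<a+.03)].max())/2,4)) for a in(.05,.08,.11,.14,.17,.19) if ((tt>a)&(tt<a+.03)).any()])
E
```

```text
at [ 0.4614 -0.1763  0.1694] heading -4.2 t 50.45 | shift [ 3.2 -0.9 40.9] turn [-0.005  0.    -0.009] F [-0.4  0.2 -1.3] op 0.0157
[ 0.8764  0.7571 -1.0412  1.958   0.8262  0.9369 -0.6656] [-0.0384  0.0435 -0.0132]
s [241 185  56  33 376] (237, 194, 51, 25) -0.0008621161460026721 0.21808882361992818 [(0.05, np.float64(-0.0034)), (0.08, np.float64(-0.0015)), (0.11, np.float64(-0.0007)), (0.14, np.float64(0.001)), (0.17, np.float64(0.0019)), (0.19, np.float64(0.0016))]
t [267 187  22  14 113] (237, 175, 43, 20) 0.010750895803219421 0.09906883678796714 [(0.05, np.float64(-0.0031)), (0.08, np.float64(-0.0026))]
```

Call:
play_rows --pt "1 2 -1 20 0 0 -0.009" --pt "1 3 -1 35 0 0 -0.009" --pt "1 3 -1 41 0 0 -0.009" --pt "1 3 -1 41 0 0 -0.009" --pt "1 3 -1 41 0 0 -0.009"

```text
time: 51.05
tcp_pos: [0.4613, -0.1731, 0.1293]
ee_rot: [-0.001, 0.729, 0.684, -0.001]
ft_force: [0.5, 0.2, -1.0]
opening: 0.0158
finger_force: 58.8
```

```bash
python3 - <<'E'
from h import *
mv((.4605,-.173,.1285),-3.7)
E
```

```text
at [ 0.4613 -0.1731  0.1293] heading -3.6 t 51.05 | shift [ 0.1 -0.9  0.8] turn [-0.003  0.     0.001] F [ 0.5  0.2 -1. ] op 0.0158
```

Call:
play_rows --pt "1 2 -1 0.5 0 0 0" --pt "1 8 -1 0.5 0 0 0" --pt "1 14 -1 0.5 0 0 0" --pt "1 18 -1 0.5 0 0 0"

```text
time: 51.45
tcp_pos: [0.4613, -0.1541, 0.1287]
ee_rot: [-0.001, 0.729, 0.685, -0.001]
ft_force: [0.2, 0.2, -0.6]
opening: 0.016
finger_force: 58.8
```

Call:
play_rows --pt "1 3 0 0 0 0 0" --pt "1 6 0 0 0 0 0" --pt "1 9 0 0 0 0 0"

```text
time: 51.75
tcp_pos: [0.4616, -0.146, 0.1283]
ee_rot: [-0.001, 0.729, 0.684, -0.002]
ft_force: [0.4, 0.3, -0.4]
opening: 0.0158
finger_force: 58.8
```

Call:
play_rows --pt "1 3 0 0 0 0 0" --pt "1 6 0 0 0 0 0" --pt "1 9 0 0 0 0 0"

```text
time: 52.05
tcp_pos: [0.4622, -0.137, 0.1283]
ee_rot: [-0.001, 0.729, 0.684, -0.002]
ft_force: [-0.1, -0.7, -0.5]
opening: 0.016
finger_force: 58.8
```

```bash
python3 - <<'E'
from h import *
mv((.4806-.0645*.268,.138-.998*.268,.1285),-3.7)
E
```

```text
at [ 0.4622 -0.137   0.1283] heading -3.6 t 52.05 | shift [ 7.6  0.6 -0.2] turn [-0.004  0.     0.002] F [-0.1 -0.7 -0.5] op 0.016
```

Call:
play_rows --pt "1 4 0.5 0 0 0 0" --pt "1 8 0.5 0 0 0 0" --pt "1 12 0.5 0 0 0 0" --pt "1 16 0.5 0 0 0 0"

```text
time: 52.45
tcp_pos: [0.4637, -0.1208, 0.1283]
ee_rot: [-0.001, 0.729, 0.685, -0.001]
ft_force: [0.4, -0.1, -1.6]
opening: 0.0157
finger_force: 58.8
```

Call:
play_rows --pt "1 8 0 0 0 0 0" --pt "1 16 0 0 0 0 0" --pt "1 24 0 0 0 0 0" --pt "1 32 0 0 0 0 0" --pt "1 40 0 0 0 0 0"

```text
time: 52.95
tcp_pos: [0.4663, -0.0805, 0.1283]
ee_rot: [-0.001, 0.729, 0.685, -0.001]
ft_force: [-0.5, 0.2, -0.6]
opening: 0.0161
finger_force: 58.8
```

```bash
python3 - <<'E'
from h import *
mv((.4806-.0645*.16,.138-.998*.16,.1285),-3.7)
E
```

```text
at [ 0.4663 -0.0805  0.1283] heading -3.6 t 52.95 | shift [58.9  0.3 -0.2] turn [-0.004  0.     0.002] F [-0.5  0.2 -0.6] op 0.0161
```

Call:
play_rows --pt "1 11 0 0 0 0 0" --pt "1 22 0 0 0 0 0" --pt "1 33 0 0 0 0 0" --pt "1 44 0 0 0 0 0" --pt "1 55 0 0 0 0 0"

```text
time: 53.45
tcp_pos: [0.4697, -0.0254, 0.1283]
ee_rot: [-0.001, 0.729, 0.685, -0.001]
ft_force: [0.1, 0.3, -0.9]
opening: 0.016
finger_force: 58.8
```

Call:
play_rows --pt "1 0 0 0.5 0 0 0" --pt "1 0 0 1 0 0 0" --pt "1 0 0 1 0 0 0"

```text
time: 53.75
tcp_pos: [0.4695, -0.0271, 0.1271]
ee_rot: [-0.001, 0.729, 0.684, -0.002]
ft_force: [0.0, -0.6, -0.6]
opening: 0.0155
finger_force: 58.8
```

Call:
play_rows --pt "1 0 0 0.5 0 0 0" --pt "1 0 0 0.5 0 0 0"

```text
time: 53.95
tcp_pos: [0.4696, -0.0271, 0.1267]
ee_rot: [-0.001, 0.729, 0.684, -0.002]
ft_force: [0.4, -0.2, -1.0]
opening: 0.0161
finger_force: 58.8
```

Call:
play_rows --pt "1 5 0 0 0 0 0" --pt "1 10 0 0 0 0 0" --pt "1 15 0 0 0 0 0" --pt "1 18 0 0 0 0 0"

```text
time: 54.35
tcp_pos: [0.4709, -0.0075, 0.1269]
ee_rot: [-0.001, 0.729, 0.685, -0.001]
ft_force: [0.0, 0.3, -0.3]
opening: 0.0159
finger_force: 58.8
```

Call:
play_rows --pt "1 3 0 0 0 0 0" --pt "1 6 0 0 0 0 0" --pt "1 9 0 0 0 0 0"

```text
time: 54.65
tcp_pos: [0.4713, 0.0007, 0.1268]
ee_rot: [-0.001, 0.729, 0.685, -0.002]
ft_force: [-0.6, -0.3, 0.3]
opening: 0.0155
finger_force: 58.8
```

Call:
play_rows --pt "1 3 0 0 0 0 0" --pt "1 6 0 0 0 0 0" --pt "1 9 0 0 0 0 0"

```text
time: 54.95
tcp_pos: [0.4719, 0.0097, 0.1268]
ee_rot: [-0.001, 0.729, 0.685, -0.002]
ft_force: [0.0, -1.6, -0.8]
opening: 0.0162
finger_force: 58.8
```

```bash
python3 - <<'E'
from h import *
mv((.4806-.0645*.12,.138-.998*.12,.1268),-3.7)
E
```

```text
at [0.4719 0.0097 0.1268] heading -3.6 t 54.95 | shift [ 8.5  0.4 -0. ] turn [-0.004  0.     0.002] F [ 0.  -1.6 -0.8] op 0.0162
```

Call:
play_rows --pt "1 2 0 0 0 0 0" --pt "1 4 0 0 0 0 0" --pt "1 5 0 0 0 0 0"

```text
time: 55.25
tcp_pos: [0.4722, 0.0147, 0.1268]
ee_rot: [-0.001, 0.729, 0.685, -0.001]
ft_force: [-0.6, -1.0, -0.2]
opening: 0.0157
finger_force: 58.8
```

Call:
play_rows --pt "1 2 0 0 0 0 0" --pt "1 4 0 0 0 0 0" --pt "1 4 0 0 0 0 0"

```text
time: 55.55
tcp_pos: [0.4726, 0.0189, 0.1268]
ee_rot: [-0.001, 0.729, 0.685, -0.001]
ft_force: [0.2, 0.6, -1.7]
opening: 0.0158
finger_force: 58.8
```

Call:
play_rows --pt "0.6 0 0 0 0 0 0" --pt "0.2 0 0 0 0 0 0" --pt "-0.2 0 0 0 0 0 0" --pt "-0.2 0 0 0 0 0 0" --pt "-0.2 0 0 -10 0 0 0"

```text
time: 56.05
tcp_pos: [0.4717, 0.0181, 0.1363]
ee_rot: [-0.002, 0.729, 0.685, -0.002]
ft_force: [-0.2, -0.2, 0.1]
opening: 0.0509
finger_force: 0.0
```

Call:
play_rows --pt "-0.2 0 0 -35 0 0 0" --pt "0.5 -20 0 -50 0 0 0" --pt "1 -50 0 -50 0 0 0" --pt "1 -50 0 -50 0 0 0" --pt "1 -50 0 -50 0 0 0"

```text
time: 56.55
tcp_pos: [0.4696, -0.0318, 0.1872]
ee_rot: [-0.001, 0.73, 0.684, -0.001]
ft_force: [0.3, -0.5, 0.4]
opening: -0.0003
finger_force: 0.0
```

```bash
python3 - <<'E'
from h import *
mv((.4806-.0645*.163,.138-.998*.163,.112),-3.7)
t=snap("top","top12");s=snap("side","side12")
# key position from side: nose past far post, dark brown between x 150..195
h=cv2.cvtColor(s,cv2.COLOR_BGR2HSV)
c=S.plane([(234.5,225.7),(188.5,247.7)],.172)[:,:2].mean(0);ex=np.array([.0645,.998])
for x in(85,95,100,-100,-115,-130,-140):
    u=S.proj(np.r_[c+ex*x/1000,.143 if x>0 else .16])[0].round().astype(int);print(x,u,h[u[1]-2:u[1]+3,u[0]].tolist())
E
```

```text
at [ 0.4696 -0.0318  0.1872] heading -3.7 t 56.55 | shift [ 7.2  0.3 75.2] turn [-0.004  0.    -0.   ] F [ 0.3 -0.5  0.4] op -0.0003
85 [186 258] [[13, 110, 109], [12, 112, 109], [11, 109, 108], [14, 92, 100], [20, 55, 172]]
95 [183 259] [[13, 106, 116], [11, 126, 101], [14, 105, 107], [22, 53, 172], [26, 39, 225]]
100 [181 260] [[21, 52, 205], [24, 46, 209], [26, 39, 225], [26, 38, 221], [26, 38, 221]]
-100 [243 225] [[10, 106, 111], [12, 109, 108], [13, 91, 95], [16, 95, 89], [14, 87, 97]]
-115 [247 223] [[13, 117, 109], [12, 112, 109], [12, 92, 100], [18, 69, 85], [18, 78, 88]]
-130 [251 221] [[17, 84, 143], [12, 124, 105], [12, 99, 93], [15, 81, 88], [16, 75, 85]]
-140 [254 220] [[27, 39, 221], [26, 39, 222], [24, 42, 225], [27, 38, 223], [23, 46, 224]]
```

Key is through both slots (nose seen about 97 mm past centre, butt near -136 mm). Now push on the butt with closed fingers.

Call:
play_rows --pt "1 0 0 25 0 0 0" --pt "1 0 0 50 0 0 0" --pt "1 0 0 70 0 0 0" --pt "1 0 0 75 0 0 0" --pt "1 4 0 75 0 0 0"

```text
time: 57.15
tcp_pos: [0.4692, -0.0269, 0.1115]
ee_rot: [-0.002, 0.729, 0.685, -0.002]
ft_force: [-1.1, 0.3, -0.1]
opening: 0.0
finger_force: 0.0
```

Call:
play_rows --pt "1 4 0 0 0 0 0" --pt "1 8 0 0 0 0 0" --pt "1 10 0 0 0 0 0" --pt "1 11 0 0 0 0 0" --pt "1 12 0 0 0 0 0"

```text
time: 57.65
tcp_pos: [0.4704, -0.0155, 0.112]
ee_rot: [-0.001, 0.729, 0.684, -0.001]
ft_force: [0.6, 0.7, 1.3]
opening: 0.0
finger_force: 0.0
```

Call:
play_rows --pt "1 1 0 0 0 0 0" --pt "1 2 0 0 0 0 0" --pt "1 3 0 0 0 0 0"

```text
time: 57.95
tcp_pos: [0.4705, -0.0125, 0.1118]
ee_rot: [-0.001, 0.729, 0.684, -0.002]
ft_force: [-0.2, 0.6, -0.9]
opening: 0.0003
finger_force: 0.0
```

Call:
play_rows --pt "1 1 0 0 0 0 0" --pt "1 2 0 0 0 0 0" --pt "1 3 0 0 0 0 0"

```text
time: 58.25
tcp_pos: [0.4706, -0.0094, 0.1118]
ee_rot: [-0.001, 0.729, 0.685, -0.002]
ft_force: [0.2, 0.3, 1.0]
opening: -0.0
finger_force: 0.0
```

Call:
play_rows --pt "1 1 0 0 0 0 0" --pt "1 2 0 0 0 0 0" --pt "1 3 0 0 0 0 0"

```text
time: 58.55
tcp_pos: [0.4709, -0.0064, 0.1118]
ee_rot: [-0.001, 0.729, 0.685, -0.002]
ft_force: [-0.3, 0.1, 0.4]
opening: -0.0002
finger_force: 0.0
```

Call:
play_rows --pt "1 1 0 0 0 0 0" --pt "1 2 0 0 0 0 0" --pt "1 3 0 0 0 0 0"

```text
time: 58.85
tcp_pos: [0.471, -0.0036, 0.1118]
ee_rot: [-0.001, 0.729, 0.684, -0.002]
ft_force: [0.3, -0.1, 0.3]
opening: 0.0004
finger_force: 0.3
```

Call:
play_rows --pt "1 1 0 0 0 0 0" --pt "1 2 0 0 0 0 0" --pt "1 2 0 0 0 0 0"

```text
time: 59.15
tcp_pos: [0.4712, -0.0012, 0.1118]
ee_rot: [-0.001, 0.729, 0.685, -0.001]
ft_force: [-0.1, -0.3, -0.2]
opening: 0.0
finger_force: 0.0
```

Call:
play_rows --pt "1 1 0 0 0 0 0" --pt "1 2 0 0 0 0 0" --pt "1 2 0 0 0 0 0"

```text
time: 59.45
tcp_pos: [0.4712, 0.0005, 0.1117]
ee_rot: [-0.001, 0.729, 0.685, -0.002]
ft_force: [0.2, -0.9, 0.1]
opening: 0.0003
finger_force: 0.3
```

Call:
play_rows --pt "1 1 0 0 0 0 0" --pt "1 2 0 0 0 0 0" --pt "1 2 0 0 0 0 0"

```text
time: 59.75
tcp_pos: [0.4712, 0.0012, 0.1117]
ee_rot: [-0.001, 0.729, 0.684, -0.003]
ft_force: [-0.9, -4.8, 2.2]
opening: -0.0001
finger_force: 2.6
```

Call:
play_rows --pt "1 1 0 0 0 0 0" --pt "1 2 0 0 0 0 0" --pt "1 2 0 0 0 0 0"

```text
time: 60.05
tcp_pos: [0.4712, 0.0016, 0.1117]
ee_rot: [0.0, 0.73, 0.684, -0.004]
ft_force: [-1.0, -7.8, 5.0]
opening: -0.0001
finger_force: 4.2
```

Call:
play_rows --pt "1 1 0 0 0 0 0" --pt "1 2 0 0 0 0 0" --pt "1 2 0 0 0 0 0"

```text
time: 60.35
tcp_pos: [0.4711, 0.0018, 0.1117]
ee_rot: [0.001, 0.73, 0.683, -0.005]
ft_force: [-1.2, -11.6, 8.4]
opening: -0.0001
finger_force: 5.8
```

Call:
play_rows --pt "1 1 0 0 0 0 0" --pt "1 1 0 0 0 0 0"

```text
time: 60.55
tcp_pos: [0.4711, 0.0017, 0.1117]
ee_rot: [0.002, 0.73, 0.683, -0.006]
ft_force: [-0.9, -13.1, 8.7]
opening: 0.0001
finger_force: 6.8
```

Call:
play_rows --pt "1 1 0 0 0 0 0" --pt "1 2 0 0 0 0 0" --pt "1 2 0 0 0 0 0"

```text
time: 60.85
tcp_pos: [0.4711, 0.0021, 0.1117]
ee_rot: [0.003, 0.731, 0.683, -0.007]
ft_force: [-1.4, -17.0, 10.9]
opening: -0.0
finger_force: 8.4
```

Call:
play_rows --pt "1 1 0 0 0 0 0" --pt "1 2 0 0 0 0 0" --pt "1 2 0 0 0 0 0"

```text
time: 61.15
tcp_pos: [0.471, 0.002, 0.1116]
ee_rot: [0.004, 0.731, 0.682, -0.008]
ft_force: [-0.6, -20.6, 13.9]
opening: -0.0002
finger_force: 10.4
```

```bash
python3 - <<'E'
from h import *
s=snap("side","side13");h=cv2.cvtColor(s,cv2.COLOR_BGR2HSV)
c=S.plane([(234.5,225.7),(188.5,247.7)],.172)[:,:2].mean(0);ex=np.array([.0645,.998])
for x in range(80,125,5):
    u=S.proj(np.r_[c+ex*x/1000,.143])[0].round().astype(int);print(x,u,h[u[1]-2:u[1]+2,u[0],2].tolist())
mv((.47,-.02,.11))
E
```

```text
80 [188 257] [111, 106, 100, 85]
85 [186 258] [106, 108, 100, 91]
90 [184 259] [106, 108, 98, 104]
95 [183 259] [108, 107, 103, 95]
100 [181 260] [105, 106, 95, 157]
105 [179 261] [147, 179, 209, 223]
110 [178 262] [226, 222, 220, 221]
115 [176 263] [222, 221, 222, 221]
120 [174 263] [220, 220, 222, 221]
at [0.471  0.0019 0.1117] heading -4.0 t 61.2 | shift [-21.9   0.5   2. ] turn [-0.006  0.017  0.   ] F [ -1.5 -20.2  14.4] op -0.0003
```

Nose about 104 mm past centre, 20 N push: wedged. Back off, rise clear and verify.

Call:
play_rows --pt "1 -4 0 0 0 0 0" --pt "1 -10 0 0 0 0 0" --pt "1 -25 0 0 0 0 0" --pt "1 -45 0 0 0 0 0" --pt "1 -60 0 -20 0 0 0"

```text
time: 61.7
tcp_pos: [0.467, -0.0483, 0.1304]
ee_rot: [-0.003, 0.729, 0.685, -0.002]
ft_force: [0.7, -0.6, 0.2]
opening: -0.0001
finger_force: 0.0
```

Call:
play_rows --pt "1 -20 0 -40 0 0 0" --pt "1 -40 0 -80 0 0 0" --pt "1 -60 0 -100 0 0 0" --pt "1 -60 0 -100 0 0 0" --pt "1 -60 0 -100 0 0 0"

```text
time: 62.2
tcp_pos: [0.4651, -0.1074, 0.2316]
ee_rot: [-0.002, 0.729, 0.684, -0.001]
ft_force: [-0.7, 0.4, -0.6]
opening: 0.0001
finger_force: 0.0
```

```bash
python3 - <<'E'
from h import *
s=snap("side","side14");h=cv2.cvtColor(s,cv2.COLOR_BGR2HSV)
c=S.plane([(234.5,225.7),(188.5,247.7)],.172)[:,:2].mean(0);ex=np.array([.0645,.998])
for x,z in [(i,.143) for i in(90,95,100,105,110)]+[(i,.16) for i in(-105,-115,-120,-125,-130,-135)]:
    u=S.proj(np.r_[c+ex*x/1000,z])[0].round().astype(int);print(x,u,h[u[1]-2:u[1]+3,u[0],2].tolist())
a=cv2.imread("pics/side0.png")
for n,b in(("glass",(245,265,28,30)),("shaker",(214,292,22,24))):
    x,y,w,hh=b;print(n,np.abs(a[y:y+hh,x:x+w].astype(int)-s[y:y+hh,x:x+w]).mean())
o=arm.get_obs();print(o["ft_force"],o["tcp_pos"],o["time"])
E
```

```text
90 [184 259] [109, 111, 95, 106, 182]
95 [183 259] [106, 109, 105, 91, 167]
100 [181 260] [105, 107, 100, 161, 225]
105 [179 261] [138, 168, 209, 224, 220]
110 [178 262] [226, 224, 221, 221, 223]
-105 [244 224] [111, 113, 107, 91, 89]
-115 [247 223] [110, 110, 100, 91, 87]
-120 [249 222] [171, 102, 91, 85, 88]
-125 [250 222] [207, 149, 136, 96, 80]
-130 [251 221] [222, 222, 217, 218, 217]
-135 [253 220] [221, 220, 222, 221, 223]
glass 4.484126984126984
shaker 1.9311868686868687
[ 0.5733  0.0946 -0.1767] [ 0.4646 -0.107   0.2311] 62.25
```

Key stayed wedged (nose about 104 mm, butt about -127 mm, X≈-11), and the glass and shaker look unchanged. I hand in now.

```bash
python3 -c "
from station import arm
print(arm.hand_in())"
```

```text
the job is handed in; nothing more can be done
None
```

The lunch carrier is assembled and handed in after about 62 s of robot time: tiers and lid seated in order at the expected heights, key wedged with a 20 N push (nose about 104 mm past centre), gripper clear, glass and shaker unmoved in the side view; hand-in returned no score.

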